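# Set a place for fish printing

## Task

Set up this place for the next fish printer, seen from the robot's side: lay the rubber fish on the middle of the plywood printing board, along it, with its head towards the paint palette, and stand the empty cup upright close behind the palette (on the side away from the robot), in line with its middle, about two fingers' width away. Stand the wooden brush rest between the board and the palette, clear of both, level with their middles and with its notches in line straight away from the robot, then lay the wide flat brush in both notches, balanced on the rest, with its bristles pointing away from the robot. Leave the ink bottle and the thin brush where they are.

Things in the scene. Friction and masses are not known exactly. Their poses are not given: they have to be found in the camera images.
- board: Plywood printing board, fixed: 130 mm (its x) by 200 mm (its y), 12 mm thick. Origin: centre of its underside, on the table. Its x axis points roughly away from the robot, z up. It may be left or right of the palette; the two are 110 to 150 mm apart edge to edge and turned by up to about 0.1 rad.
- palette: White ceramic paint palette with six rectangular wells of dry paint, fixed: 130 mm (its x) by 100 mm (its y), 18 mm high. Origin: centre of its underside, on the table. Its x axis points roughly away from the robot (its +x edge is its back edge), z up.
- fish: Grey rubber cast of a fish lying on its side, flat beneath: 165 mm long, body up to 52 mm wide and 28 thick, 49 wide at the origin. Origin: on the underside at mid-length; +x to the head, forked tail (7 mm thick) at -x, z up. About 160 g; grasp it across the body. Starts roughly fore and aft, head away from the robot.
- brush_rest: Dark wooden brush rest. Middle bar 24 mm wide (y), 14 high, 62 long (x); a cheek across each end (8 mm thick, 50 wide in y, at x = +-27 mm), each with an open notch: floor 20 mm up, 28 mm wide there, 38 at the top, horns 30 mm high. A brush lies in both notches, along x. Origin: centre of the underside, z up; ends alike; 90 g. The bar can be grasped across y between the cheeks (46 mm apart).
- flat_brush: Wide flat brush, 192 mm long, lying flat: wooden handle 18 mm wide, 12 thick, from x = -80 to +50 mm, metal ferrule 38 mm wide, 12 thick, to +76, dark bristles 36 mm wide to +111. Origin: on the underside at the balance point (to 5 mm), mid-width; +x to the bristles, z up. About 45 g. Starts lying across, near the robot, bristles roughly to the left.
- bristle_tip (a point): The end of the flat brush's bristles, 111 mm from the brush's origin along its +x, 6 mm above its underside.
- cup: Pale empty plastic cup standing upright, open at the top: 85 mm high, 64 mm across outside at the rim, tapering evenly to 51 mm at the foot, walls 3 mm. Origin: centre of its foot, z up. About 90 g. Can be grasped across the outside.
- ink_bottle: Small dark ink bottle with a black cap, 38 mm across and 70 mm high, standing behind the board. Origin: centre of its foot. Not to be moved.
- thin_brush: Thin brush about 190 mm long and 8 mm thick, lying across in front of the gap between board and palette. Origin: on its underside, 88 mm from the bristle tip (+x). Not to be moved.

How it is judged (in metres and radians):
At the end, for the whole second after the job is handed in: Fish flat on the board's middle (20 mm, 0.2 rad), head to the palette; rest between board and palette, clear of both, within 55 mm of their middles; brush level in both notches (22 mm), bristles away; cup upright behind the palette, gap 3 to 55 mm, 25 mm off centre at most; all at rest (x of fish in the frame of board between -0.018 and 0.018 m and y of fish in the frame of board between -0.02 and 0.02 m and z of fish in the frame of board between 0.008 and 0.016 m and angle between the x axis of fish and the y axis of board, either way round below 0.22 rad and angle between fish's own z axis and vertical below 0.15 rad and x of palette in the frame of fish above 0.1 m and (y of brush_rest in the frame of board above 0.128 m or y of brush_rest in the frame of board below -0.128 m) and (y of brush_rest in the frame of palette above 0.078 m or y of brush_rest in the frame of palette below -0.078 m) and horizontal distance between brush_rest and board below 0.22 m and horizontal distance between brush_rest and palette below 0.2 m and x of brush_rest in the frame of board between -0.055 and 0.055 m and x of brush_rest in the frame of palette between -0.055 and 0.055 m and angle between the x axis of brush_rest and the x axis of board, either way round below 0.35 rad and angle between each of brush_rest, cup's own z axis and vertical below 0.08 rad and height (world z) of brush_rest below 0.005 m and x of flat_brush in the frame of brush_rest between -0.022 and 0.022 m and y of flat_brush in the frame of brush_rest between -0.012 and 0.012 m and z of flat_brush in the frame of brush_rest between 0.016 and 0.0245 m and angle between the x axis of flat_brush and the x axis of brush_rest, either way round below 0.25 rad and angle between flat_brush's own z axis and vertical below 0.12 rad and x of bristle_tip in the frame of board above 0.02 m and x of cup in the frame of palette between 0.095 and 0.15 m and y of cup in the frame of palette between -0.025 and 0.025 m and height (world z) of cup below 0.006 m and linear speed of each of fish, brush_rest, flat_brush, cup below 0.02 m/s); the robot touches nothing.
It fails at once if the ink bottle is moved by more than 30 mm (distance of ink_bottle from where it was at the start of the episode above 0.03 m).
It fails at once if the thin brush is moved by more than 30 mm (distance of thin_brush from where it was at the start of the episode above 0.03 m).
It also fails if it takes over 112 s, if anything falls off the work surface, if the arm or the gripper's body presses on something with over 40 N, if the wrist force passes 120 N, or if a joint passes its speed limit or range.

## Robot

A 7-joint arm with a two-finger parallel gripper is mounted at the origin on the work surface. World frame = base frame: x ahead of the robot, y to its left, z up, the work surface at z = 0. Lengths are in mm, angles in rad, forces in N, time in s.
With the tool pointing down it reaches from about 400 to 875 mm from the base axis. Payload 4.4 kg.
Tool frame: the origin (TCP) lies between the finger pads; the fingertips stand 11 mm ahead of it and the grasp point (between the pads) lies 8 mm behind it; y points along the fingers, x is the direction in which the jaws open and shut, and the axes are right-handed (so a half turn about y gives the same grasp; the last joint's range is limited). The gripper opens to 85 mm and grips with 20 to 120 N. Pads are 22 mm wide; open, the fingers measure 114 mm over their backs; the gripper's body (76 mm by 85 mm) begins 54 mm behind the grasp point. The pads swing forward as they close: fully open they stand 13 mm farther back than shut.
Start: joints at [1.124, 0.628, 0.038, 1.517, -0.027, 0.996, -0.02], TCP at [241.609, -603.442, 242.313] pointing down, gripper open.
Joint ranges: [-3.06, 3.06], [-0.37, 2.12], [-1.25, 1.32], [0.18, 2.47], [-1.1, 4.24], [0.23, 1.98], [-2.94, 2.94]. Speed limits (rad/s): [2.57, 2.57, 3.14, 3.14, 3.14, 3.14, 3.14].

## Interface

Orientations are given as [roll, pitch, yaw] about the fixed x, y, z axes, in that order (R = Rz(yaw) Ry(pitch) Rx(roll)).
In Python, from cell import * gives the robot as it stands.
- The arm moves only by the shell command python3 -m jog 'ROWS'. ROWS is JSON, a list of rows, each an object of numbers: "x", "y", "z": the shift along the tool's x, y, z in mm; "ax", "ay", "az": the turn, a rotation vector about the tool's x, y, z in rad; "grip": the finger opening in mm, from 0 to 85.4. In form: [{"x": .., "y": .., "z": .., "ax": .., "ay": .., "az": .., "grip": ..}, ...]. A call has 1 to 5 rows; each row is the pose to reach, as a shift and turn from the pose commanded when the call began, along the tool's axes at that moment; what a row does not reach only later rows make up. A row lasts 1/10 s, in which the tool goes at most 50 mm and 8.59 degrees, less where a joint would pass 70% of its speed; a pose out of reach is approached as far as the arm can. A call with a gripper value outside its range is refused whole. The fingers move at their own pace and stop on an object; the grip force is fixed at half the most. Time passes only in rows, so rows that repeat a pose let the fingers close. It gives the time, the measured TCP pose, the force and the opening at its end, in the units of the state.
- read_state(): the state, without advancing time (a new reading comes with each control period).
- get_image(name): name is "scene" or "top" or "wrist"; returns a dict with "color" (480x640x3 uint8, red, green, blue), "vfov" (degrees; the focal length in pixels is half the picture's height over the tangent of half this angle, whatever the lens; pixels are square), "cx", "cy" (the principal point, pixels), "camera_from_world" (4x4, takes a point from world to camera coordinates). Camera axes: x right, y down, z forward; pixel columns grow to the right and rows downward; lengths in mm; the calibration is good to about 2 mm. A picture is of the moment at which its call begins. There is no depth.
- finish_job(): hands the job in, once; it reports no verdict.
The state is a dict: "clock": time; "qpos": joint angles; "qd": joint speeds; "tau": joint torques, N m; "eef_pos": TCP position; "tool_rot": TCP orientation; "force": force on the tool from outside, world axes, zero at the start; "torque": the same for the moment, N m; "width": finger opening in mm.
Only numpy, scipy, OpenCV 4.12 (cv2) and the standard library are available. Lean on these libraries where they do the work, as an engineer would, in place of code of your own. Each camera call takes 0.05 s, during which the arm holds its last target.

## Working session

There is one attempt and no reset: what is moved stays moved. The work goes in short steps, Python scripts to look and compute and a shell command to move; the robot and the scene stay as the last step left them, time stands still between calls to the robot, and variables do not carry over. Pictures are saved under pics/ and viewed, and the job is handed in when it is done.

```bash
ls; mkdir -p pics
python3 - <<'E'
from cell import *
import cv2
print(read_state())
for n in ["scene","top","wrist"]:
    d=get_image(n); cv2.imwrite(f"pics/{n}0.png",d["color"][:,:,::-1]); print(n,d["vfov"],d["cx"],d["cy"],d["camera_from_world"].tolist() if hasattr(d["camera_from_world"],'tolist') else d["camera_from_world"])
E
```

```text
pics
{'clock': 0.0, 'qpos': array([ 1.12422484,  0.62935028,  0.0384503 ,  1.51838668, -0.02700741,
        0.99632576, -0.02000298]), 'qd': array([ 0.00031268, -0.00235824,  0.00078467, -0.00089606, -0.00052174,
       -0.00034258,  0.00140866]), 'tau': array([ 1.00413989e-03, -5.63405478e+01,  1.22708078e+00, -1.93445152e+01,
        1.11092094e-02,  1.04404741e-02, -3.11585040e-05]), 'eef_pos': array([ 241.35583062, -602.85667779,  241.38058129]), 'tool_rot': array([-1.57082164,  0.00195167, -1.19003906]), 'force': array([ 0.48246914, -0.89927496,  1.11255584]), 'torque': array([ 0.00690626, -0.00291752,  0.03728779]), 'width': 85.1846365664026}
scene 50.876098525525684 325.3331787663899 230.64549454730138 [[0.5011548027980767, 0.8653232245138287, -0.007718856742463265, -272.02563713625807], [0.7587801362088705, -0.4437035622886073, -0.4768436365384857, -383.41117666276284], [-0.416048757391809, 0.23311556346453946, -0.8789542454208532, 1211.5943731283235], [0.0, 0.0, 0.0, 1.0]]
top 51.463400132666436 318.54478885757374 242.90484796659237 [[0.007640926266591632, -0.9999695233375023, -0.001602698336125881, 3.551604606681201], [-0.9900539750258702, -0.007339979701566804, -0.14049644562569483, 524.0596529078988], [0.14048039998968442, 0.002660280840192946, -0.9900798857287171, 1085.8922803785297], [0.0, 0.0, 0.0, 1.0]]
wrist 66.07802774080902 316.43143616259187 240.07142661516568 [[0.3718014434465888, -0.9283084078702433, -0.0026807701227664206, -647.6056246210801], [-0.8828972631052809, -0.35450283595966864, 0.3079288263507663, -40.14260099813502], [-0.28680325913810845, -0.11212153751162385, -0.9514056187419708, 381.1496343020237], [0.0, 0.0, 0.0, 1.0]]
```

View pics/top0.png

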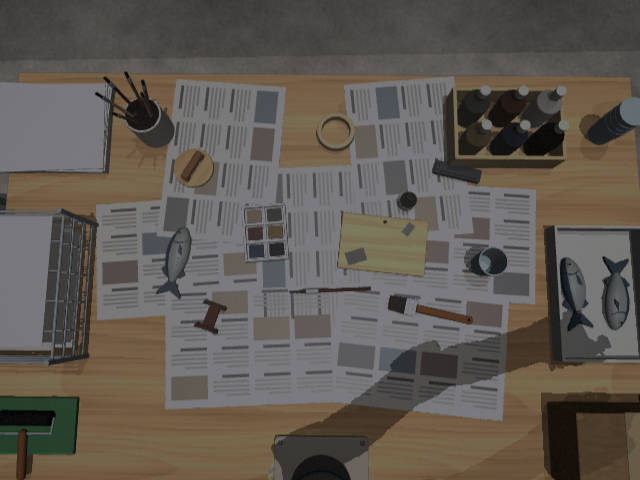

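View pics/scene0.png

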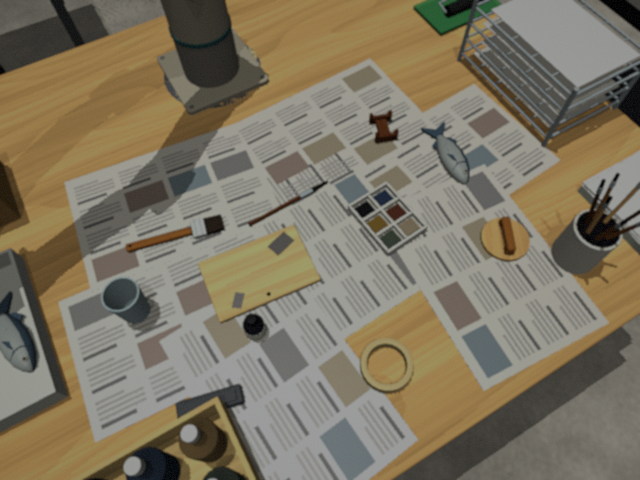

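View pics/wrist0.png

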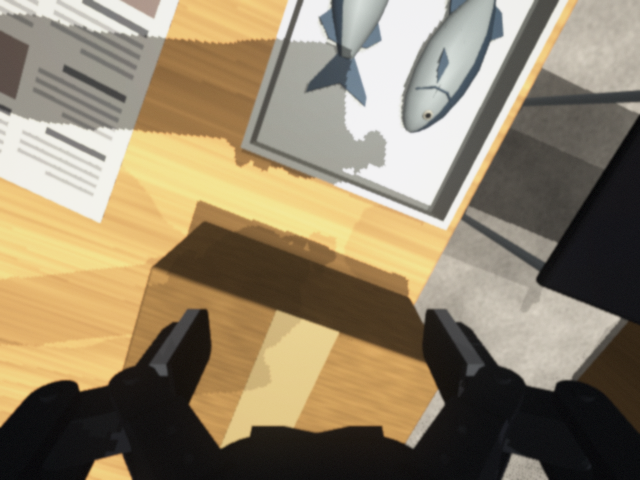

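```bash
cat > h.py <<'E'
import numpy as np, cv2
from cell import *
def cam(d):
    f=240/np.tan(np.radians(d["vfov"]/2)); return f,d["cx"],d["cy"],np.array(d["camera_from_world"])
def ray(d,u,v,z):
    f,cx,cy,T=cam(d); R=T[:3,:3]; o=-R.T@T[:3,3]
    r=R.T@np.array([(u-cx)/f,(v-cy)/f,1]); return (o+r*(z-o[2])/r[2])
def proj(d,p):
    f,cx,cy,T=cam(d); q=T[:3,:3]@np.asarray(p,float)+T[:3,3]; return np.array([cx+f*q[0]/q[2],cy+f*q[1]/q[2]])
def tri(d1,p1,d2,p2):
    L=[]
    for d,p in((d1,p1),(d2,p2)):
        f,cx,cy,T=cam(d); R=T[:3,:3]; o=-R.T@T[:3,3]; r=R.T@np.array([(p[0]-cx)/f,(p[1]-cy)/f,1]); L.append((o,r/np.linalg.norm(r)))
    A=sum(np.eye(3)-np.outer(r,r) for o,r in L); b=sum((np.eye(3)-np.outer(r,r))@o for o,r in L)
    x=np.linalg.solve(A,b); g=[np.linalg.norm((np.eye(3)-np.outer(r,r))@(x-o)) for o,r in L]; return x,g
E
python3 - <<'E'
from h import *
import pickle
D={n:get_image(n) for n in("top","scene")}
pickle.dump(D,open("d0.pkl","wb"))
t=D["top"]["color"][180:350,150:520,::-1]
t=np.clip(t.astype(float)*1.7,0,255).astype(np.uint8)
t=cv2.resize(t,None,fx=4,fy=4,interpolation=cv2.INTER_CUBIC)
cv2.imwrite("pics/tL.png",t[:,:740]);cv2.imwrite("pics/tR.png",t[:,740:])
E
```

```text
(no output)
```

View pics/tL.png

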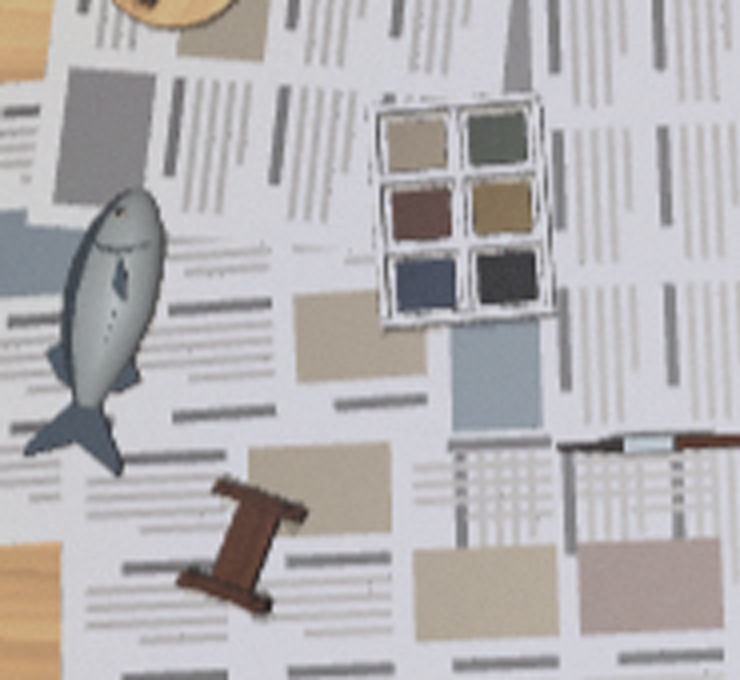

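View pics/tR.png

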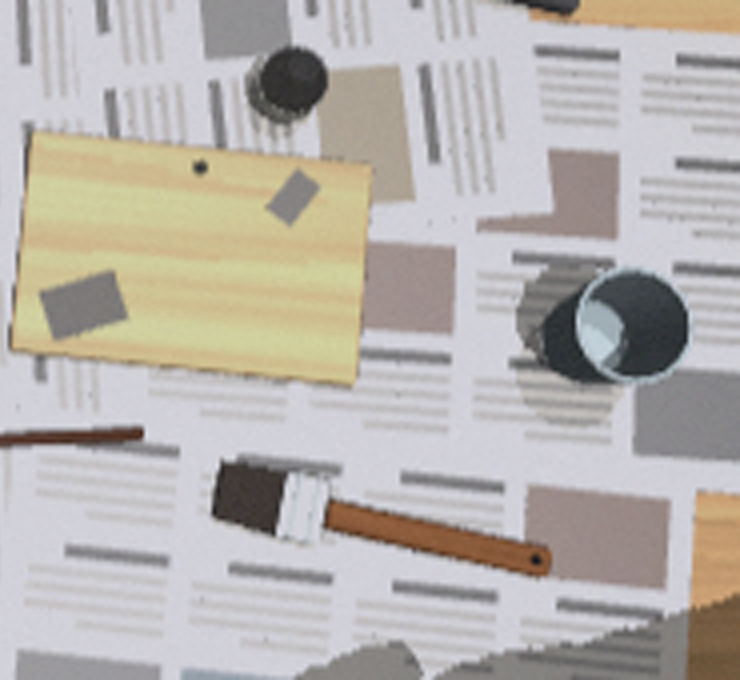

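```bash
cat > m0.py <<'E'
from h import *
import pickle
D=pickle.load(open("d0.pkl","rb")); T=D["top"]; S=D["scene"]
def L(u,v,z): return ray(T,(u+.5)/4-.5+150,(v+.5)/4-.5+180,z)
def Rr(u,v,z): return ray(T,(u+.5)/4-.5+335,(v+.5)/4-.5+180,z)
def rect(P,n):
    P=np.array(P)[:,:2]; c=P.mean(0); TL,TR,BR,BL=P
    fx=(TL+TR-BL-BR)/2; fy=(TL+BL-TR-BR)/2
    print(n,c.round(1),"dx",np.linalg.norm(fx).round(1),"dy",np.linalg.norm(fy).round(1),"yaw",np.arctan2(fx[1],fx[0]).round(3),np.arctan2(-fy[0],fy[1]).round(3))
    return c
rect([L(375,101,18),L(541,94,18),L(556,313,18),L(386,327,18)],"palette")
rect([Rr(33,132,12),Rr(373,167,12),Rr(355,383,12),Rr(12,348,12)],"board")
rect([L(214,483,30),L(305,515,30),L(270,608,30),L(180,578,30)],"rest")
for n,a,b in (("fish nose-tail",L(143,188,8),(L(25,453,7)+L(122,474,7))/2),("brush tip-end",Rr(216,490,8),Rr(549,560,9))):
    d=(a-b)[:2]; print(n,a.round(1),b.round(1),np.linalg.norm(d).round(1),"ang",np.arctan2(d[1],d[0]).round(3))
print("cup rim",Rr(634,325,85).round(1), "ink cap", Rr(292,80,70).round(1))
# scene view cross-check: project
E
python3 m0.py
python3 - <<'E'
from h import *
import pickle
s=pickle.load(open("d0.pkl","rb"))["scene"]["color"][:,:,::-1]
a=cv2.resize(np.clip(s[90:270,330:480].astype(float)*1.3,0,255).astype(np.uint8),None,fx=3.3,fy=3.3,interpolation=cv2.INTER_CUBIC)
b=cv2.resize(np.clip(s[190:340,90:330].astype(float)*1.3,0,255).astype(np.uint8),None,fx=3.3,fy=3.3,interpolation=cv2.INTER_CUBIC)
cv2.imwrite("pics/sa.png",a);cv2.imwrite("pics/sb.png",b)
E
```

```text
palette [552.1 129.3] dx 130.0 dy 96.8 yaw 0.08 0.07
board [ 526.6 -140.8] dx 126.4 dy 197.4 yaw -0.099 -0.096
rest [358.9 247.2] dx 54.6 dy 53.6 yaw -0.321 -0.316
fish nose-tail [564.1 317.5   8. ] [404.5 350.3   7. ] 162.9 ang -0.202
brush tip-end [ 393.3 -152.9    8. ] [ 355.4 -340.5    9. ] 191.4 ang 1.371
cup rim [ 481.  -367.5   85. ] ink cap [ 617.6 -189.1   70. ]
```

View pics/sb.png

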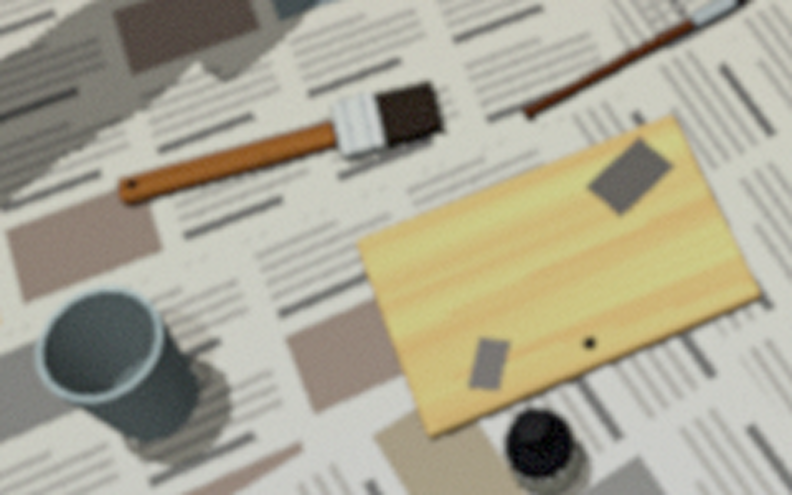

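View pics/sa.png

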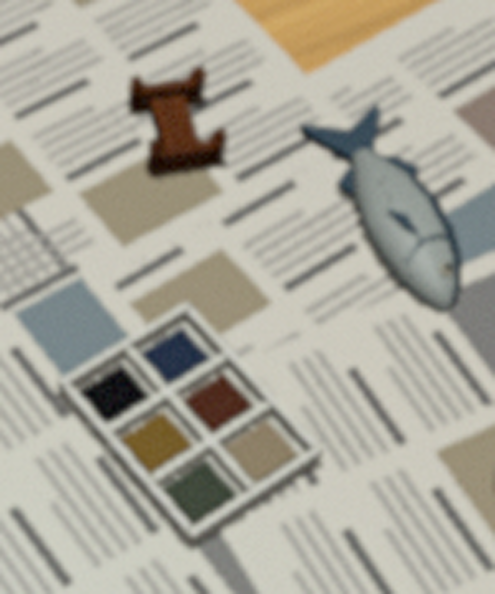

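```bash
cat > m1.py <<'E'
from m0 import *
def tl(u,v): return ((u+.5)/4-.5+150,(v+.5)/4-.5+180)
def tr(u,v): return ((u+.5)/4-.5+335,(v+.5)/4-.5+180)
def sa(u,v): return ((u+.5)/3.3-.5+330,(v+.5)/3.3-.5+90)
def sb(u,v): return ((u+.5)/3.3-.5+90,(v+.5)/3.3-.5+190)
for n,a,b in [("board TL",tr(33,132),sb(760,293)),("board TR",tr(373,167),sb(432,436)),("board BR",tr(355,383),sb(359,242)),("board BL",tr(12,348),sb(677,117)),
 ("cup rim",tr(634,325),sb(101,345)),("brush end",tr(549,560),sb(122,192)),("pal TL",tl(375,101),sa(316,460)),("pal TR",tl(541,94),sa(195,540)),("pal BL",tl(386,327),sa(184,310)),("pal BR",tl(556,313),sa(65,384)),
 ("nose",tl(143,188),sa(447,307)),("tailL",tl(25,453),sa(376,108)),("tailR",tl(122,474),sa(305,126))]:
    x,g=tri(T,a,S,b); print(n,x.round(1),np.round(g,1))
E
python3 m1.py | tail -13
```

```text
board TL [600.7 -47.1   7.6] [1.7 1.7]
board TR [ 582.1 -244.3    4.5] [3. 3.]
board BR [ 455.5 -231.6    6.3] [2.1 2.1]
board BL [474.8 -34.    5.3] [3. 3.]
cup rim [ 482.  -368.    78.8] [1.5 1.5]
brush end [ 355.8 -339.1    7.3] [1.9 1.9]
pal TL [616.  183.8  11.7] [0.3 0.3]
pal TR [622.5  89.9  11.1] [3.4 3.4]
pal BL [484.7 175.5   7.6] [1.6 1.6]
pal BR [494.1  79.6  10.9] [3.9 3.9]
nose [565.4 319.7   5.9] [1.7 1.7]
tailL [410.9 380.7   2.4] [0.9 0.9]
tailR [400.4 325.9   5.4] [3.4 3.4]
```

```bash
cat > g.py <<'E'
import sys
from cell import *
import numpy as np
from scipy.spatial.transform import Rotation as Ro
s=read_state(); R=Ro.from_euler("xyz",s["tool_rot"]); p=s["eef_pos"]
print("now",round(s["clock"],2),p.round(1),s["tool_rot"].round(3),"F",s["force"].round(1),"w",round(s["width"],1),"q",s["qpos"].round(2))
for a in sys.argv[1:]:
    x,y,z,w=map(float,a.split(","))
    G=Ro.from_euler("xyz",[-np.pi/2,0,w])
    print(a,"shift",R.inv().apply(np.array([x,y,z])-p).round(1),"turn",(R.inv()*G).as_rotvec().round(3))
E
python3 g.py 481,-367,150,-1.57 481,-367,47,-1.57
```

```text
now 0.25 [ 241.5 -603.2  241.8] [-1.571e+00  1.000e-03 -1.190e+00] F [0.2 0.8 0. ] w 85.6 q [ 1.12  0.63  0.04  1.52 -0.03  1.   -0.02]
481,-367,150,-1.57 shift [-130.2   92.   310.1] turn [ 0.     0.38  -0.001]
481,-367,47,-1.57 shift [-130.1  195.   310.1] turn [ 0.     0.38  -0.001]
```

```bash
python3 -m jog '[{"x":-65,"z":155,"ay":0.19,"grip":85},{"x":-130,"z":310,"y":50,"ay":0.38,"grip":85},{"x":-130,"z":310,"y":92,"ay":0.38},{"x":-130,"z":310,"y":92,"ay":0.38},{"x":-130,"z":310,"y":92,"ay":0.38}]'; python3 -m jog '[{"grip":85},{"grip":85}]'; python3 g.py 481,-367,150,-1.57
```

```text
now 0.25 [ 241.5 -603.2  241.8] [-1.571e+00  1.000e-03 -1.190e+00] F [0.2 0.8 0. ] w 85.6 q [ 1.12  0.63  0.04  1.52 -0.03  1.   -0.02]
481,-367,150,-1.57 shift [-130.2   92.   310.1] turn [ 0.     0.38  -0.001]$[0]: bad value
$[0]: bad value
```

```bash
python3 -m jog '[{"x":-65,"y":0,"z":155,"ax":0,"ay":0.19,"az":0,"grip":85},{"x":-130,"y":50,"z":310,"ax":0,"ay":0.38,"az":0,"grip":85},{"x":-130,"y":92,"z":310,"ax":0,"ay":0.38,"az":0,"grip":85},{"x":-130,"y":92,"z":310,"ax":0,"ay":0.38,"az":0,"grip":85},{"x":-130,"y":92,"z":310,"ax":0,"ay":0.38,"az":0,"grip":85}]';python3 g.py 481,-367,150,-1.57
```

```text
clock: 0.75
eef_pos: [414.4, -433.0, 183.5]
tool_rot: [-1.57, -0.0, -1.57]
force: [0.8, -0.2, -0.4]
width: 85.2
now 0.75 [ 414.4 -433.   183.5] [-1.57 -0.   -1.57] F [ 0.8 -0.2 -0.4] w 85.2 q [ 0.67  0.63  0.14  1.73 -0.11  0.79 -0.71]
481,-367,150,-1.57 shift [-66.   33.5  66.6] turn [-0. -0.  0.]
```

```bash
python3 -m jog '[{"x":-66,"y":33,"z":66,"ax":0,"ay":0,"az":0,"grip":85},{"x":-66,"y":33,"z":66,"ax":0,"ay":0,"az":0,"grip":85},{"x":-66,"y":33,"z":66,"ax":0,"ay":0,"az":0,"grip":85},{"x":-66,"y":33,"z":66,"ax":0,"ay":0,"az":0,"grip":85}]'; python3 g.py 481,-367,150,-1.57
python3 - <<'E'
from h import *
d=get_image("wrist"); cv2.imwrite("pics/w1.png",d["color"][:,:,::-1])
for z in (85,0): print(proj(d,[481,-367.5,z]))
E
```

```text
clock: 1.15
eef_pos: [480.0, -366.8, 150.2]
tool_rot: [-1.572, 0.001, -1.566]
force: [0.1, -0.5, -0.0]
width: 84.8
now 1.15 [ 480.  -366.8  150.2] [-1.572e+00  1.000e-03 -1.566e+00] F [ 0.1 -0.5 -0. ] w 84.8 q [ 0.52  0.68  0.14  1.74 -0.13  0.73 -0.84]
481,-367,150,-1.57 shift [0.2 0.2 1. ] turn [ 0.001  0.004 -0.001]
[320.08187502 263.21363262]
[319.283515   223.63120533]
```

View pics/w1.png

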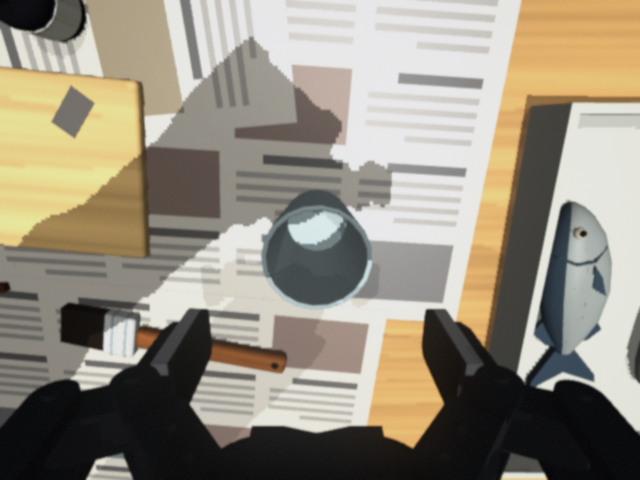

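```bash
python3 -m jog '[{"x":-1,"y":50,"z":3,"ax":0,"ay":0,"az":0,"grip":85},{"x":-1,"y":85,"z":3,"ax":0,"ay":0,"az":0,"grip":85},{"x":-1,"y":103,"z":3,"ax":0,"ay":0,"az":0,"grip":85},{"x":-1,"y":103,"z":3,"ax":0,"ay":0,"az":0,"grip":85}]'
python3 -m jog '[{"x":0,"y":0,"z":0,"ax":0,"ay":0,"az":0,"grip":40},{"x":0,"y":0,"z":0,"ax":0,"ay":0,"az":0,"grip":40},{"x":0,"y":0,"z":0,"ax":0,"ay":0,"az":0,"grip":40},{"x":0,"y":0,"z":0,"ax":0,"ay":0,"az":0,"grip":40},{"x":0,"y":0,"z":0,"ax":0,"ay":0,"az":0,"grip":40}]'; python3 g.py
python3 - <<'E'
from h import *
d=get_image("wrist"); cv2.imwrite("pics/w2.png",d["color"][:,:,::-1])
E
```

```text
clock: 1.6
eef_pos: [479.0, -368.3, 45.7]
tool_rot: [-1.575, 0.002, -1.573]
force: [0.2, -0.6, 0.3]
width: 84.9
clock: 2.1
eef_pos: [482.8, -368.9, 50.1]
tool_rot: [-1.568, -0.003, -1.571]
force: [-1.0, -0.5, 7.3]
width: 61.9
now 2.1 [ 482.8 -368.9   50.1] [-1.568 -0.003 -1.571] F [-1.  -0.5  7.3] w 61.9 q [ 0.54  0.83  0.11  1.78 -0.15  0.54 -0.83]
```

View pics/w2.png

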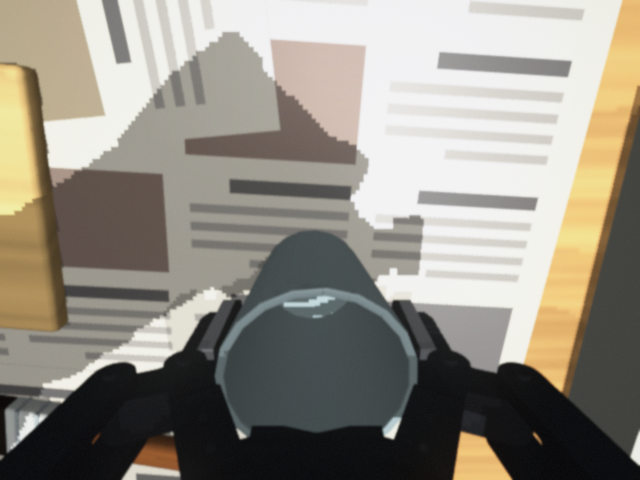

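```bash
python3 -m jog '[{"x":0,"y":0,"z":0,"ax":0,"ay":0,"az":0,"grip":40},{"x":0,"y":-30,"z":0,"ax":0,"ay":0,"az":0,"grip":40},{"x":0,"y":-75,"z":0,"ax":0,"ay":0,"az":0,"grip":40},{"x":0,"y":-100,"z":0,"ax":0,"ay":0,"az":0,"grip":40},{"x":0,"y":-100,"z":0,"ax":0,"ay":0,"az":0,"grip":40}]'; python3 g.py 676,138,150,-1.57
python3 - <<'E'
from h import *
d=get_image("wrist"); cv2.imwrite("pics/w3.png",d["color"][:,:,::-1])
E
```

```text
clock: 2.65
eef_pos: [484.5, -369.6, 152.8]
tool_rot: [-1.563, -0.006, -1.57]
force: [1.2, -0.7, -0.8]
width: 61.6
now 2.65 [ 484.5 -369.6  152.8] [-1.563 -0.006 -1.57 ] F [ 1.2 -0.7 -0.8] w 61.6 q [ 0.52  0.68  0.14  1.73 -0.13  0.73 -0.85]
676,138,150,-1.57 shift [-507.5    1.5  191.8] turn [-0.008 -0.     0.006]
```

View pics/w3.png

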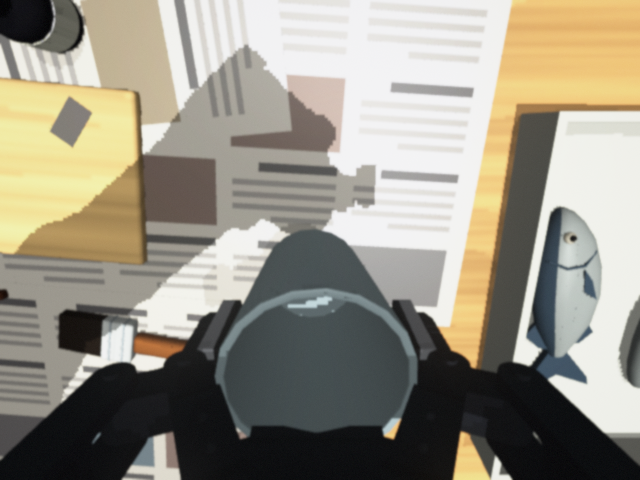

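```bash
python3 -m jog '[{"x":-230,"y":0,"z":87,"ax":-0.008,"ay":0,"az":0.006,"grip":40},{"x":-230,"y":0,"z":87,"ax":-0.008,"ay":0,"az":0.006,"grip":40},{"x":-230,"y":0,"z":87,"ax":-0.008,"ay":0,"az":0.006,"grip":40},{"x":-230,"y":0,"z":87,"ax":-0.008,"ay":0,"az":0.006,"grip":40},{"x":-230,"y":0,"z":87,"ax":-0.008,"ay":0,"az":0.006,"grip":40}]';python3 g.py 676,138,150,-1.57
```

```text
clock: 3.2
eef_pos: [568.5, -134.5, 146.6]
tool_rot: [-1.581, 0.007, -1.569]
force: [1.2, -1.0, -0.9]
width: 62.1
now 3.2 [ 568.5 -134.5  146.6] [-1.581  0.007 -1.569] F [ 1.2 -1.  -0.9] w 62.1 q [ 0.08  0.67  0.17  1.79 -0.17  0.71 -1.23]
676,138,150,-1.57 shift [-272.4   -2.6  107.8] turn [ 0.01   0.001 -0.007]
```

```bash
python3 -m jog '[{"x":-240,"y":0,"z":90,"ax":0,"ay":0,"az":0,"grip":40},{"x":-240,"y":0,"z":90,"ax":0,"ay":0,"az":0,"grip":40},{"x":-272,"y":0,"z":107,"ax":0,"ay":0,"az":0,"grip":40},{"x":-272,"y":0,"z":107,"ax":0,"ay":0,"az":0,"grip":40},{"x":-272,"y":0,"z":107,"ax":0,"ay":0,"az":0,"grip":40}]';python3 -m jog '[{"x":0,"y":0,"z":0,"ax":0,"ay":0,"az":0,"grip":40},{"x":0,"y":0,"z":0,"ax":0,"ay":0,"az":0,"grip":40},{"x":0,"y":0,"z":0,"ax":0,"ay":0,"az":0,"grip":40}]';python3 g.py 676,138,150,-1.57 676,138,54,-1.57
```

```text
clock: 3.7
eef_pos: [659.3, 97.4, 147.0]
tool_rot: [-1.581, 0.005, -1.57]
force: [1.0, -0.5, -1.5]
width: 61.8
clock: 4.0
eef_pos: [658.9, 93.6, 147.4]
tool_rot: [-1.581, 0.004, -1.571]
force: [0.8, -0.3, -0.7]
width: 61.3
now 4.0 [658.9  93.6 147.4] [-1.581  0.004 -1.571] F [ 0.8 -0.3 -0.7] w 61.3 q [-0.3   0.77  0.2   1.55 -0.19  0.85 -1.59]
676,138,150,-1.57 shift [-44.4  -2.6  17.1] turn [ 0.01  -0.001 -0.004]
676,138,54,-1.57 shift [-44.   93.4  18.1] turn [ 0.01  -0.001 -0.004]
```

```bash
python3 -m jog '[{"x":-44,"y":0,"z":18,"ax":0.01,"ay":0,"az":-0.004,"grip":40},{"x":-44,"y":0,"z":18,"ax":0.01,"ay":0,"az":-0.004,"grip":40},{"x":-44,"y":0,"z":18,"ax":0.01,"ay":0,"az":-0.004,"grip":40}]';python3 g.py 676,138,54,-1.57
python3 - <<'E'
from h import *
d=get_image("top"); c=np.clip(d["color"][100:280,200:440,::-1].astype(float)*1.7,0,255).astype(np.uint8)
cv2.imwrite("pics/t4.png",cv2.resize(c,None,fx=3,fy=3))
E
```

```text
clock: 4.3
eef_pos: [677.4, 138.9, 148.2]
tool_rot: [-1.57, 0.002, -1.57]
force: [-1.0, -0.1, -1.7]
width: 61.6
now 4.3 [677.4 138.9 148.2] [-1.57   0.002 -1.57 ] F [-1.  -0.1 -1.7] w 61.6 q [-0.36  0.8   0.21  1.48 -0.2   0.88 -1.65]
676,138,54,-1.57 shift [ 1.  94.2 -1.5] turn [-0.001 -0.    -0.002]
```

View pics/t4.png

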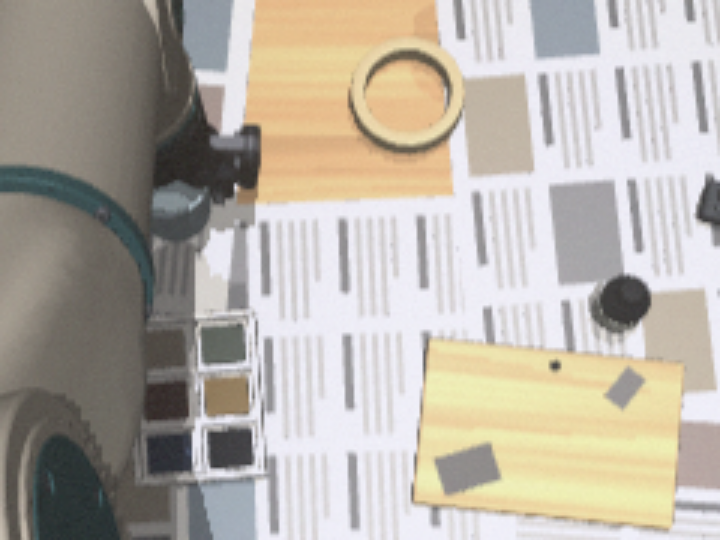

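```bash
python3 -m jog '[{"x":0,"y":40,"z":0,"ax":0,"ay":0,"az":0,"grip":40},{"x":0,"y":80,"z":0,"ax":0,"ay":0,"az":0,"grip":40},{"x":0,"y":91,"z":0,"ax":0,"ay":0,"az":0,"grip":40},{"x":0,"y":94,"z":0,"ax":0,"ay":0,"az":0,"grip":40},{"x":0,"y":94,"z":0,"ax":0,"ay":0,"az":0,"grip":40}]';python3 -m jog '[{"x":0,"y":2,"z":0,"ax":0,"ay":0,"az":0,"grip":40},{"x":0,"y":3,"z":0,"ax":0,"ay":0,"az":0,"grip":40},{"x":0,"y":3,"z":0,"ax":0,"ay":0,"az":0,"grip":40}]'; python3 g.py
```

```text
clock: 4.85
eef_pos: [679.0, 138.4, 55.7]
tool_rot: [-1.567, 0.002, -1.572]
force: [-0.7, 0.4, -2.3]
width: 61.9
clock: 5.15
eef_pos: [678.6, 139.8, 52.8]
tool_rot: [-1.567, 0.002, -1.57]
force: [-0.1, -0.0, -0.3]
width: 61.7
now 5.15 [678.6 139.8  52.8] [-1.567  0.002 -1.57 ] F [-0.1 -0.  -0.3] w 61.7 q [-0.34  0.92  0.18  1.52 -0.22  0.72 -1.63]
```

```bash
python3 -m jog '[{"x":0,"y":1,"z":0,"ax":0,"ay":0,"az":0,"grip":40},{"x":0,"y":2,"z":0,"ax":0,"ay":0,"az":0,"grip":40},{"x":0,"y":2,"z":0,"ax":0,"ay":0,"az":0,"grip":40}]'; python3 g.py;  python3 - <<'E'
from h import *
d=get_image("wrist"); cv2.imwrite("pics/w5.png",d["color"][:,:,::-1])
E
```

```text
clock: 5.45
eef_pos: [678.5, 139.8, 50.3]
tool_rot: [-1.568, 0.002, -1.57]
force: [-0.2, 0.2, 2.9]
width: 62.0
now 5.45 [678.5 139.8  50.3] [-1.568  0.002 -1.57 ] F [-0.2  0.2  2.9] w 62.0 q [-0.34  0.92  0.18  1.52 -0.22  0.71 -1.63]
```

View pics/w5.png

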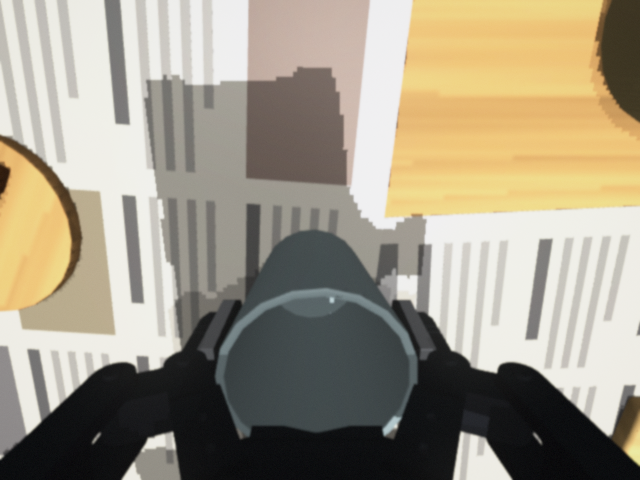

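```bash
python3 -m jog '[{"x":0,"y":0,"z":0,"ax":0,"ay":0,"az":0,"grip":85},{"x":0,"y":0,"z":0,"ax":0,"ay":0,"az":0,"grip":85},{"x":0,"y":0,"z":0,"ax":0,"ay":0,"az":0,"grip":85},{"x":0,"y":0,"z":0,"ax":0,"ay":0,"az":0,"grip":85},{"x":0,"y":-10,"z":0,"ax":0,"ay":0,"az":0,"grip":85}]';python3 -m jog '[{"x":0,"y":-50,"z":0,"ax":0,"ay":0,"az":0,"grip":85},{"x":0,"y":-100,"z":0,"ax":0,"ay":0,"az":0,"grip":85},{"x":0,"y":-100,"z":0,"ax":0,"ay":0,"az":0,"grip":85}]';python3 g.py 484.5,335,120,-1.77
```

```text
clock: 6.0
eef_pos: [676.8, 139.4, 58.5]
tool_rot: [-1.572, 0.001, -1.57]
force: [-0.9, -1.0, 0.3]
width: 85.0
clock: 6.3
eef_pos: [683.2, 139.8, 168.6]
tool_rot: [-1.554, 0.005, -1.57]
force: [-0.1, 0.2, 1.0]
width: 85.1
now 6.3 [683.2 139.8 168.6] [-1.554  0.005 -1.57 ] F [-0.1  0.2  1. ] w 85.1 q [-0.36  0.78  0.22  1.46 -0.19  0.91 -1.66]
484.5,335,120,-1.77 shift [-195.    46.1 -199.4] turn [-0.016  0.2   -0.006]
```

```bash
python3 -m jog '[{"x":-195,"y":0,"z":-199,"ax":-0.016,"ay":0.207,"az":-0.006,"grip":85},{"x":-195,"y":0,"z":-199,"ax":-0.016,"ay":0.207,"az":-0.006,"grip":85},{"x":-195,"y":0,"z":-199,"ax":-0.016,"ay":0.207,"az":-0.006,"grip":85},{"x":-195,"y":0,"z":-199,"ax":-0.016,"ay":0.207,"az":-0.006,"grip":85},{"x":-195,"y":46,"z":-199,"ax":-0.016,"ay":0.207,"az":-0.006,"grip":85}]';python3 g.py 484.5,335,120,-1.778
```

```text
clock: 6.8
eef_pos: [504.5, 313.0, 137.7]
tool_rot: [-1.58, 0.001, -1.776]
force: [0.8, 1.8, 0.9]
width: 84.9
now 6.8 [504.5 313.  137.7] [-1.580e+00  1.000e-03 -1.776e+00] F [0.8 1.8 0.9] w 84.9 q [-0.77  0.7   0.28  1.78 -0.28  0.71 -2.12]
484.5,335,120,-1.778 shift [-17.4  17.9 -23.9] turn [ 0.009  0.002 -0.001]
```

```bash
python3 -m jog '[{"x":-17,"y":0,"z":-24,"ax":0.009,"ay":0.002,"az":0,"grip":85},{"x":-17,"y":0,"z":-24,"ax":0.009,"ay":0.002,"az":0,"grip":85},{"x":-17,"y":0,"z":-24,"ax":0.009,"ay":0.002,"az":0,"grip":85}]';python3 g.py 484.5,335,120,-1.778;  python3 - <<'E'
from h import *
d=get_image("wrist"); cv2.imwrite("pics/w6.png",d["color"][:,:,::-1]); print(proj(d,[484.5,335,0]),proj(d,[564.5,318.5,8]),proj(d,[405,352,7]))
import pickle; pickle.dump(d,open("w6.pkl","wb"))
d=get_image("top"); c=np.clip(d["color"][100:280,200:440,::-1].astype(float)*1.7,0,255).astype(np.uint8)
cv2.imwrite("pics/t6.png",cv2.resize(c,None,fx=3,fy=3))
E
```

```text
clock: 7.1
eef_pos: [484.1, 331.9, 135.3]
tool_rot: [-1.574, -0.004, -1.777]
force: [0.8, -0.6, 1.0]
width: 85.1
now 7.1 [484.1 331.9 135.3] [-1.574 -0.004 -1.777] F [ 0.8 -0.6  1. ] w 85.1 q [-0.83  0.69  0.28  1.8  -0.28  0.7  -2.16]
484.5,335,120,-1.778 shift [-3.2 15.3 -0.2] turn [0.004 0.001 0.004]
[313.14474898 229.6552992 ] [312.41216658 115.1799445 ] [312.9213943  329.01866245]
```

View pics/w6.png

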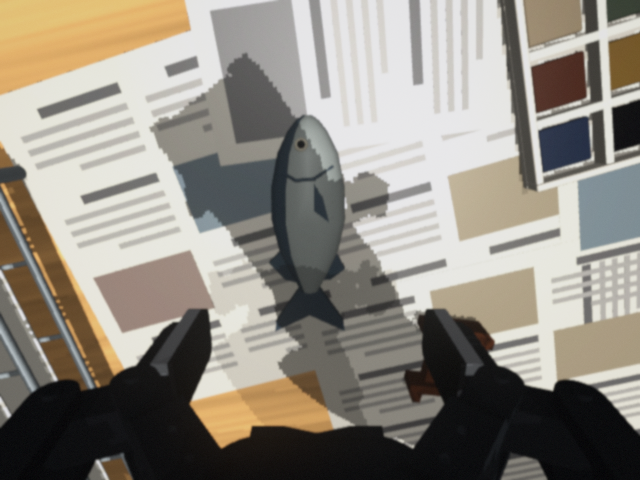

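View pics/t6.png

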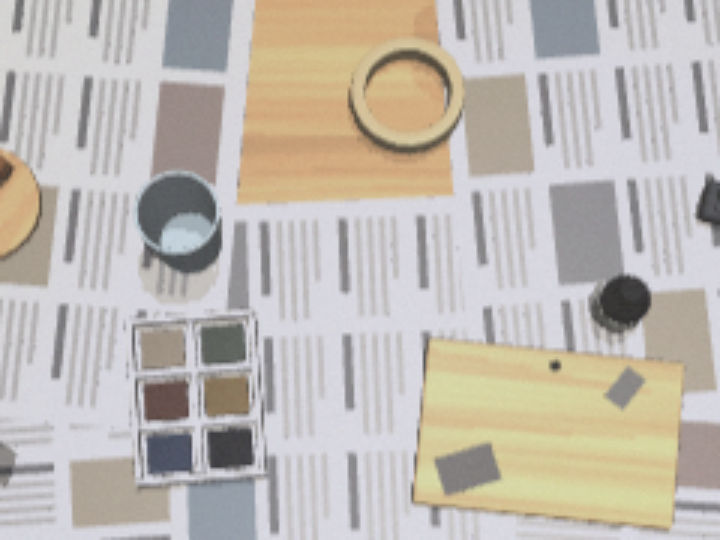

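```bash
python3 -m jog '[{"x":-2,"y":50,"z":0,"ax":0.004,"ay":0,"az":0.004,"grip":85},{"x":-2,"y":95,"z":0,"ax":0.004,"ay":0,"az":0.004,"grip":85},{"x":-2,"y":115,"z":0,"ax":0.004,"ay":0,"az":0.004,"grip":85},{"x":-2,"y":123,"z":0,"ax":0.004,"ay":0,"az":0.004,"grip":85},{"x":-2,"y":123,"z":0,"ax":0.004,"ay":0,"az":0.004,"grip":85}]';python3 g.py 484.5,334,10,-1.777;  python3 - <<'E'
from h import *
d=get_image("wrist"); cv2.imwrite("pics/w7.png",d["color"][:,:,::-1])
E
```

```text
clock: 7.7
eef_pos: [484.7, 331.1, 11.2]
tool_rot: [-1.571, -0.002, -1.781]
force: [0.7, 0.1, -0.6]
width: 85.0
now 7.7 [484.7 331.1  11.2] [-1.571 -0.002 -1.781] F [ 0.7  0.1 -0.6] w 85.0 q [-0.77  0.88  0.2   1.84 -0.35  0.45 -2.11]
484.5,334,10,-1.777 shift [-2.8  1.2 -0.8] turn [ 0.001 -0.004  0.002]
```

View pics/w7.png

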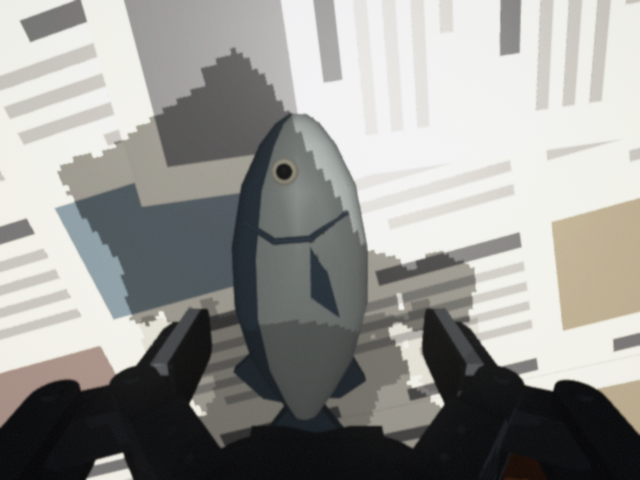

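```bash
python3 -m jog '[{"x":-4,"y":2,"z":0,"ax":0,"ay":0,"az":0,"grip":85},{"x":-4,"y":2,"z":0,"ax":0,"ay":0,"az":0,"grip":70},{"x":-4,"y":2,"z":0,"ax":0,"ay":0,"az":0,"grip":40},{"x":-4,"y":2,"z":0,"ax":0,"ay":0,"az":0,"grip":40},{"x":-4,"y":2,"z":0,"ax":0,"ay":0,"az":0,"grip":40}]';python3 -m jog '[{"x":0,"y":0,"z":0,"ax":0,"ay":0,"az":0,"grip":35},{"x":0,"y":0,"z":0,"ax":0,"ay":0,"az":0,"grip":35},{"x":0,"y":0,"z":0,"ax":0,"ay":0,"az":0,"grip":35}]';python3 g.py;  python3 - <<'E'
from h import *
d=get_image("wrist"); cv2.imwrite("pics/w8.png",d["color"][:,:,::-1])
E
```

```text
clock: 8.25
eef_pos: [485.1, 337.0, 11.3]
tool_rot: [-1.571, 0.0, -1.779]
force: [-1.9, -0.0, 8.9]
width: 46.6
clock: 8.55
eef_pos: [485.1, 337.0, 11.3]
tool_rot: [-1.57, 0.0, -1.779]
force: [-2.4, -0.4, 9.7]
width: 47.2
now 8.55 [485.1 337.   11.3] [-1.57   0.    -1.779] F [-2.4 -0.4  9.7] w 47.2 q [-0.78  0.88  0.2   1.84 -0.35  0.46 -2.11]
```

View pics/w8.png

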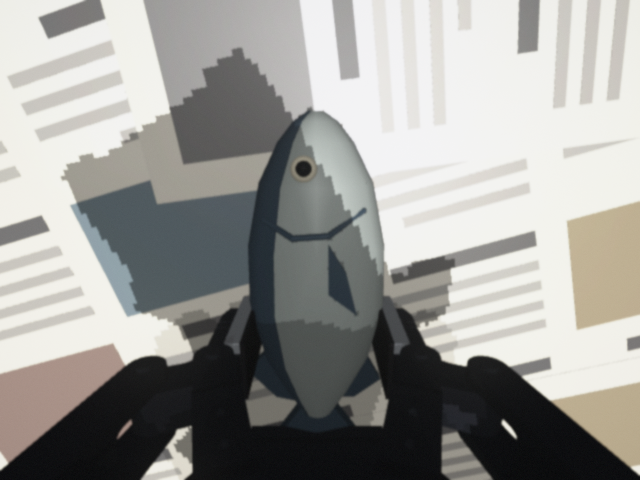

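```bash
python3 -m jog '[{"x":0,"y":-20,"z":0,"ax":0,"ay":0,"az":0,"grip":35},{"x":0,"y":-50,"z":0,"ax":0,"ay":0,"az":0,"grip":35},{"x":0,"y":-90,"z":0,"ax":0,"ay":0,"az":0,"grip":35},{"x":0,"y":-90,"z":0,"ax":0,"ay":0,"az":0,"grip":35}]';python3 g.py 526.5,-140,100,-0.098;  python3 - <<'E'
from h import *
d=get_image("wrist"); cv2.imwrite("pics/w9.png",d["color"][:,:,::-1])
E
```

```text
clock: 9.0
eef_pos: [487.7, 338.2, 104.5]
tool_rot: [-1.565, 0.005, -1.779]
force: [1.8, 0.4, -0.5]
width: 46.5
now 9.0 [487.7 338.2 104.5] [-1.565  0.005 -1.779] F [ 1.8  0.4 -0.5] w 46.5 q [-0.82  0.74  0.27  1.81 -0.31  0.62 -2.15]
526.5,-140,100,-0.098 shift [459.9   2.9 136.8] turn [-9.000e-03 -1.681e+00  1.000e-03]
```

View pics/w9.png

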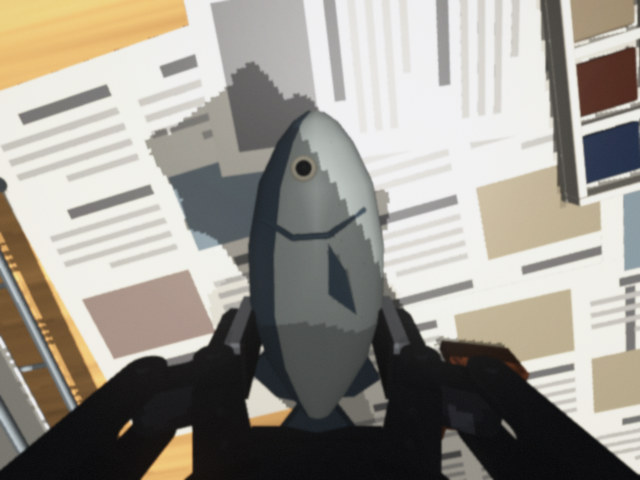

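```bash
python3 -m jog '[{"x":230,"y":0,"z":68,"ax":0,"ay":-0.84,"az":0,"grip":35},{"x":230,"y":0,"z":68,"ax":0,"ay":-0.84,"az":0,"grip":35},{"x":230,"y":0,"z":68,"ax":0,"ay":-0.84,"az":0,"grip":35},{"x":230,"y":0,"z":68,"ax":0,"ay":-0.84,"az":0,"grip":35},{"x":230,"y":0,"z":68,"ax":0,"ay":-0.84,"az":0,"grip":35}]';python3 g.py 526.5,-140,100,-0.098
```

```text
clock: 9.55
eef_pos: [502.3, 94.0, 98.7]
tool_rot: [-1.575, -0.0, -1.025]
force: [0.7, -0.8, -2.4]
width: 46.2
now 9.55 [502.3  94.   98.7] [-1.575 -0.    -1.025] F [ 0.7 -0.8 -2.4] w 46.2 q [-0.24  0.66  0.    2.02  0.    0.47 -1.27]
526.5,-140,100,-0.098 shift [ 212.5   -0.8 -100.9] turn [ 0.004 -0.927 -0.002]
```

```bash
python3 -m jog '[{"x":212,"y":0,"z":-101,"ax":0,"ay":-0.927,"az":0,"grip":35},{"x":212,"y":0,"z":-101,"ax":0,"ay":-0.927,"az":0,"grip":35},{"x":212,"y":0,"z":-101,"ax":0,"ay":-0.927,"az":0,"grip":35},{"x":212,"y":0,"z":-101,"ax":0,"ay":-0.927,"az":0,"grip":35},{"x":212,"y":0,"z":-101,"ax":0,"ay":-0.927,"az":0,"grip":35}]';python3 -m jog '[{"x":0,"y":0,"z":0,"ax":0,"ay":0,"az":0,"grip":35}]';python3 g.py 526.5,-140,100,-0.098
```

```text
clock: 10.05
eef_pos: [525.0, -140.4, 98.8]
tool_rot: [-1.573, 0.003, -0.277]
force: [1.0, -0.1, -2.7]
width: 46.7
clock: 10.15
eef_pos: [524.7, -144.4, 98.6]
tool_rot: [-1.575, 0.002, -0.288]
force: [0.3, 0.3, -1.7]
width: 46.7
now 10.15 [ 524.7 -144.4   98.6] [-1.575  0.002 -0.288] F [ 0.3  0.3 -1.7] w 46.7 q [ 0.38  0.7  -0.26  1.93  0.33  0.56 -0.38]
526.5,-140,100,-0.098 shift [ 0.5 -1.5  4.7] turn [ 0.004 -0.19  -0.003]
```

```bash
python3 -m jog '[{"x":0,"y":0,"z":4,"ax":0.004,"ay":-0.19,"az":-0.003,"grip":35},{"x":0,"y":0,"z":4,"ax":0.004,"ay":-0.19,"az":-0.003,"grip":35},{"x":0,"y":0,"z":4,"ax":0.004,"ay":-0.19,"az":-0.003,"grip":35},{"x":0,"y":0,"z":4,"ax":0.004,"ay":-0.19,"az":-0.003,"grip":35}]';python3 g.py 526.5,-140,22,-0.098
python3 - <<'E'
from h import *
for n in("top","scene","wrist"):
    d=get_image(n); c=d["color"][:,:,::-1]
    if n=="top": c=cv2.resize(np.clip(c[160:320,290:480].astype(float)*1.7,0,255).astype(np.uint8),None,fx=4,fy=4,interpolation=cv2.INTER_CUBIC)
    cv2.imwrite(f"pics/{n}10.png",c)
E
```

```text
clock: 10.55
eef_pos: [527.2, -131.8, 99.7]
tool_rot: [-1.568, -0.001, -0.09]
force: [-0.2, -1.1, -2.9]
width: 46.3
now 10.55 [ 527.2 -131.8   99.7] [-1.568e+00 -1.000e-03 -9.000e-02] F [-0.2 -1.1 -2.9] w 46.3 q [ 0.4   0.7  -0.32  1.93  0.38  0.57 -0.26]
526.5,-140,22,-0.098 shift [-0.1 77.7 -8.4] turn [-0.003  0.008  0.001]
```

View pics/top10.png

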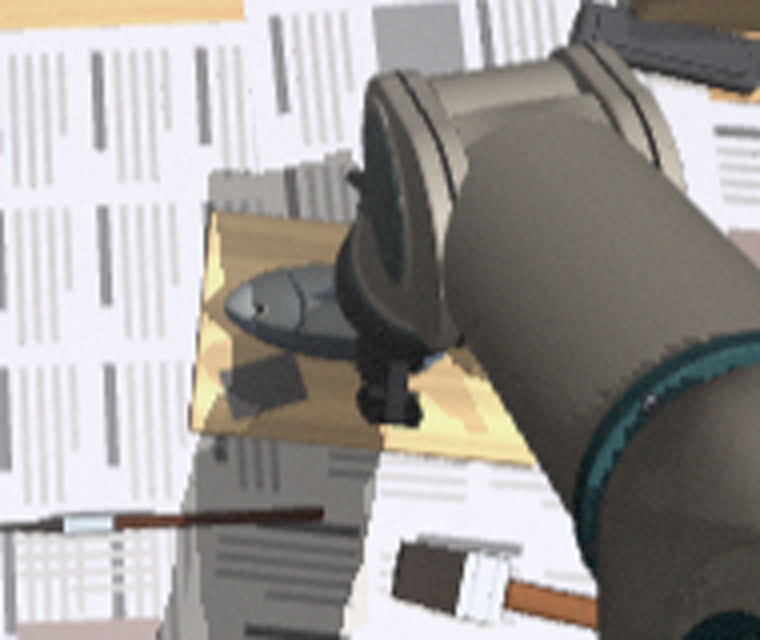

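View pics/scene10.png

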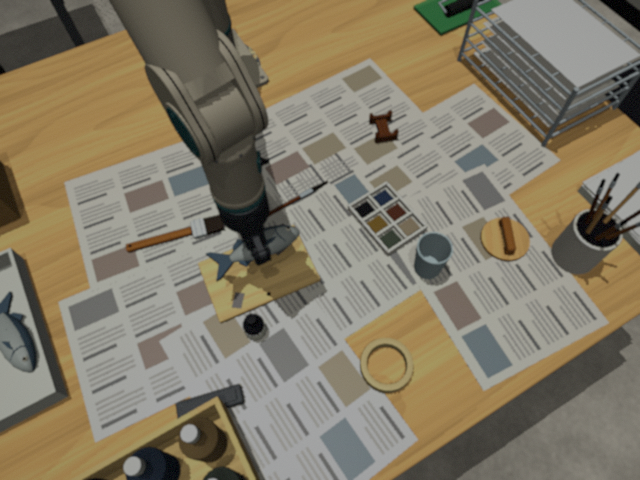

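View pics/wrist10.png

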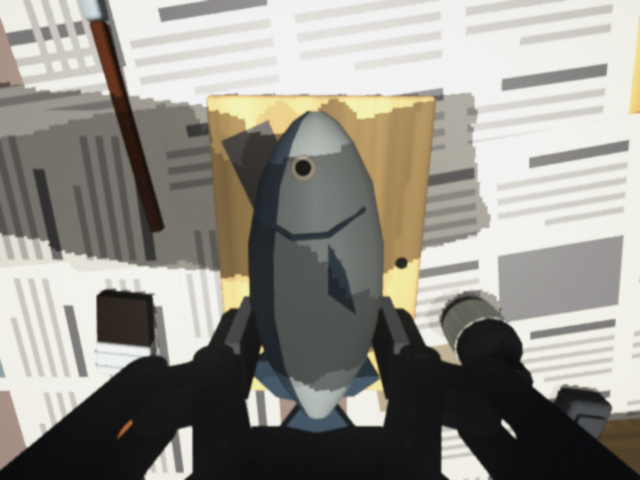

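Run:
```python
from h import *
d=get_image("wrist"); t=get_image("top")
n1=ray(d,316,110,96); n2=ray(t,290+226/4,160+305/4,96); print(n1,n2)
p=read_state()["eef_pos"]; print(p, np.linalg.norm((n1-p)[:2]))
for u,v in((208,96),(435,96)): print(ray(d,u,v,12))
```

```text
[534.59390413 -48.65048302  96.        ] [530.46768471 -52.34964122  96.        ]
[ 527.64915062 -132.17155821  100.18448713] 83.80930499454821
[475.72169597 -33.55979271  12.        ]
[601.55374519 -44.81362382  12.        ]
```

```bash
python3 -m jog '[{"x":0,"y":30,"z":-8,"ax":-0.003,"ay":0.008,"az":0,"grip":35},{"x":0,"y":60,"z":-8,"ax":-0.003,"ay":0.008,"az":0,"grip":35},{"x":0,"y":70,"z":-8,"ax":-0.003,"ay":0.008,"az":0,"grip":35},{"x":0,"y":73,"z":-8,"ax":-0.003,"ay":0.008,"az":0,"grip":35},{"x":0,"y":73,"z":-8,"ax":-0.003,"ay":0.008,"az":0,"grip":35}]';python3 g.py 527.5,-139.5,24,-0.098
```

```text
clock: 11.3
eef_pos: [527.5, -139.9, 27.4]
tool_rot: [-1.571, -0.003, -0.097]
force: [0.1, -0.0, -1.5]
width: 46.6
now 11.3 [ 527.5 -139.9   27.4] [-1.571 -0.003 -0.097] F [ 0.1 -0.  -1.5] w 46.6 q [ 0.36  0.82 -0.24  1.95  0.44  0.42 -0.31]
527.5,-139.5,24,-0.098 shift [-0.   3.4  0.4] turn [0.    0.001 0.003]
```

```bash
python3 -m jog '[{"x":0,"y":1,"z":0,"ax":0,"ay":0,"az":0,"grip":35},{"x":0,"y":2,"z":0,"ax":0,"ay":0,"az":0,"grip":35},{"x":0,"y":2,"z":0,"ax":0,"ay":0,"az":0,"grip":35}]';python3 g.py 527.5,-139.5,24,-0.098
```

```text
clock: 11.6
eef_pos: [527.5, -140.3, 25.8]
tool_rot: [-1.571, -0.004, -0.097]
force: [-0.5, -1.1, -1.5]
width: 46.3
now 11.6 [ 527.5 -140.3   25.8] [-1.571 -0.004 -0.097] F [-0.5 -1.1 -1.5] w 46.3 q [ 0.36  0.82 -0.24  1.96  0.44  0.41 -0.31]
527.5,-139.5,24,-0.098 shift [-0.1  1.8  0.8] turn [0.001 0.001 0.004]
```

```bash
python3 -m jog '[{"x":0,"y":1,"z":0,"ax":0,"ay":0,"az":0,"grip":35},{"x":0,"y":2,"z":0,"ax":0,"ay":0,"az":0,"grip":35},{"x":0,"y":3,"z":0,"ax":0,"ay":0,"az":0,"grip":35},{"x":0,"y":3,"z":0,"ax":0,"ay":0,"az":0,"grip":35}]';python3 g.py 527.5,-139.5,24,-0.098
```

```text
clock: 12.0
eef_pos: [527.3, -140.3, 23.3]
tool_rot: [-1.572, -0.003, -0.097]
force: [-2.1, -0.3, 11.3]
width: 46.6
now 12.0 [ 527.3 -140.3   23.3] [-1.572 -0.003 -0.097] F [-2.1 -0.3 11.3] w 46.6 q [ 0.36  0.83 -0.23  1.96  0.44  0.41 -0.31]
527.5,-139.5,24,-0.098 shift [ 0.1 -0.7  0.9] turn [0.001 0.001 0.003]
```

```bash
python3 -m jog '[{"x":0,"y":0,"z":0,"ax":0,"ay":0,"az":0,"grip":75},{"x":0,"y":0,"z":0,"ax":0,"ay":0,"az":0,"grip":75},{"x":0,"y":0,"z":0,"ax":0,"ay":0,"az":0,"grip":75},{"x":0,"y":-10,"z":0,"ax":0,"ay":0,"az":0,"grip":75},{"x":0,"y":-40,"z":0,"ax":0,"ay":0,"az":0,"grip":75}]';python3 -m jog '[{"x":0,"y":-50,"z":0,"ax":0,"ay":0,"az":0,"grip":75},{"x":0,"y":-70,"z":0,"ax":0,"ay":0,"az":0,"grip":75},{"x":0,"y":-70,"z":0,"ax":0,"ay":0,"az":0,"grip":75}]';python3 g.py 359,247,120,1.253;  python3 - <<'E'
from h import *
d=get_image("wrist"); cv2.imwrite("pics/w11.png",d["color"][:,:,::-1])
E
```

```text
clock: 12.5
eef_pos: [525.1, -139.7, 60.8]
tool_rot: [-1.571, 0.003, -0.097]
force: [-0.0, 0.3, 0.4]
width: 75.3
clock: 12.8
eef_pos: [529.2, -140.6, 135.9]
tool_rot: [-1.572, -0.01, -0.097]
force: [-0.2, 0.1, -0.9]
width: 74.8
now 12.8 [ 529.2 -140.6  135.9] [-1.572 -0.01  -0.097] F [-0.2  0.1 -0.9] w 74.8 q [ 0.44  0.65 -0.35  1.91  0.36  0.64 -0.23]
359,247,120,1.253 shift [-207.1   13.5  369.2] turn [ 0.008 -1.35   0.007]
```

View pics/w11.png

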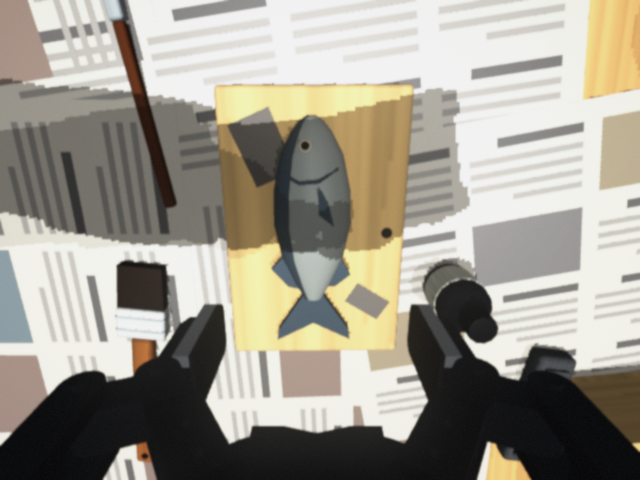

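```bash
python3 - <<'E'
from h import *
d=get_image("wrist")
n=ray(d,312,115,22); t=(ray(d,279,337,19)+ray(d,348,337,19))/2; print("fish",n,t,(n+t)/2)
C=[ray(d,u,v,12)[:2] for u,v in((216,85),(413,85),(394,349),(235,350))]; print("board",np.mean(C,0))
E
python3 -m jog '[{"x":-207,"y":0,"z":369,"ax":0,"ay":-1.35,"az":0,"grip":75},{"x":-207,"y":0,"z":369,"ax":0,"ay":-1.35,"az":0,"grip":75},{"x":-207,"y":0,"z":369,"ax":0,"ay":-1.35,"az":0,"grip":75},{"x":-207,"y":0,"z":369,"ax":0,"ay":-1.35,"az":0,"grip":75},{"x":-207,"y":0,"z":369,"ax":0,"ay":-1.35,"az":0,"grip":75}]';python3 g.py 359,247,120,1.253
```

```text
fish [533.53382236 -57.18217887  22.        ] [ 518.41040283 -217.96576145   19.        ] [ 525.97211259 -137.57397016   20.5       ]
board [ 527.32079011 -136.58194754]
clock: 13.4
eef_pos: [424.2, 89.9, 130.7]
tool_rot: [-1.571, 0.001, 0.659]
force: [0.8, 1.2, 0.9]
width: 75.1
now 13.4 [424.2  89.9 130.7] [-1.571e+00  1.000e-03  6.590e-01] F [0.8 1.2 0.9] w 75.1 q [ 0.07  0.56 -0.49  2.2   0.55  0.5  -0.19]
359,247,120,1.253 shift [ 44.6  10.6 164.1] turn [ 0.    -0.594 -0.001]
```

```bash
python3 -m jog '[{"x":44,"y":10,"z":164,"ax":0,"ay":-0.594,"az":0,"grip":75},{"x":44,"y":10,"z":164,"ax":0,"ay":-0.594,"az":0,"grip":75},{"x":44,"y":10,"z":164,"ax":0,"ay":-0.594,"az":0,"grip":75},{"x":44,"y":10,"z":164,"ax":0,"ay":-0.594,"az":0,"grip":75},{"x":44,"y":10,"z":164,"ax":0,"ay":-0.594,"az":0,"grip":75}]';python3 -m jog '[{"x":0,"y":0,"z":0,"ax":0,"ay":0,"az":0,"grip":75}]';python3 g.py 359,247,120,1.253
```

```text
clock: 13.9
eef_pos: [359.1, 249.0, 120.5]
tool_rot: [-1.57, -0.001, 1.256]
force: [-0.5, -0.9, 0.9]
width: 75.2
clock: 14.0
eef_pos: [360.8, 244.7, 120.5]
tool_rot: [-1.572, 0.003, 1.245]
force: [-0.3, -0.1, 0.2]
width: 75.3
now 14.0 [360.8 244.7 120.5] [-1.572  0.003  1.245] F [-0.3 -0.1  0.2] w 75.3 q [-0.25  0.61 -0.6   2.2   0.7   0.53 -0.14]
359,247,120,1.253 shift [1.6 0.5 2.5] turn [ 0.001 -0.008 -0.003]
```

Run:
```python
from h import *
d=get_image("wrist"); cv2.imwrite("pics/w12.png",d["color"][:,:,::-1]); print(proj(d,[359,247,30]),proj(d,[359,247,14]))
```

```text
[317.50606409 247.65728157] [317.48249701 239.9144993 ]
```

View pics/w12.png

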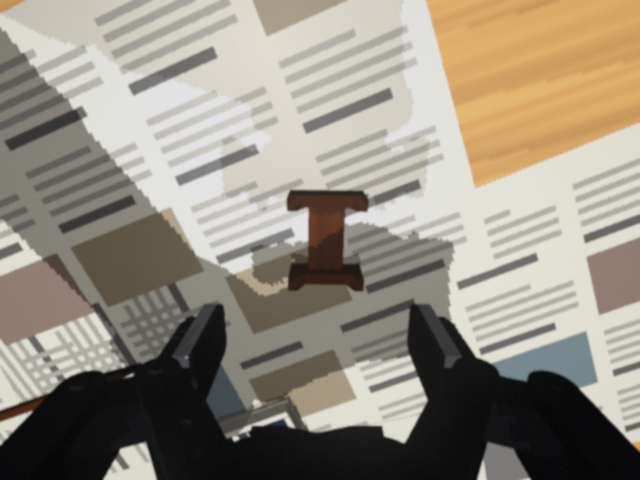

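Run:
```python
import cv2
c=cv2.imread("pics/w12.png")[170:310,260:400]; cv2.imwrite("pics/w12z.png",cv2.resize(c,None,fx=4,fy=4,interpolation=cv2.INTER_CUBIC))
```

```text
(no output)
```

View pics/w12z.png

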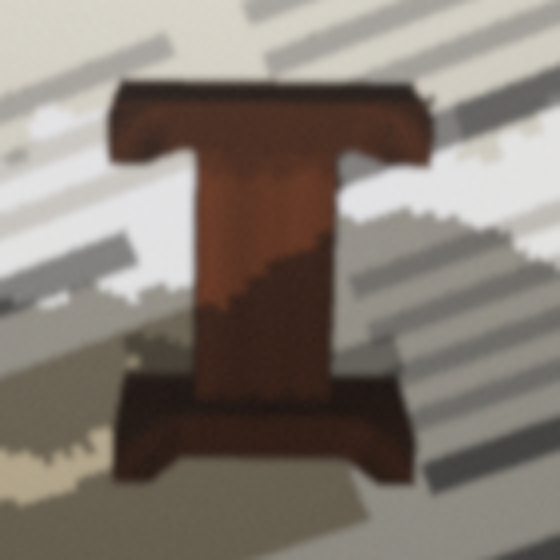

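```bash
python3 - <<'E'
from h import *
d=get_image("wrist"); a=ray(d,260+271/4,170+147/4,30);b=ray(d,260+264/4,170+463/4,30)
print(a,b,(a+b)/2,np.linalg.norm(a-b),np.arctan2(*(b-a)[[1,0]]))
E
python3 g.py
```

```text
[336.4222345  260.69431055  30.        ] [386.64656563 242.97833789  30.        ] [361.53440007 251.83632422  30.        ] 53.25729175598828 -0.3391109147565777
now 14.1 [361.7 243.6 120.8] [-1.573  0.002  1.243] F [ 0.5  0.3 -0.8] w 74.9 q [-0.24  0.61 -0.6   2.2   0.7   0.53 -0.14]
```

```bash
python3 g.py 361,250,16,1.235
```

```text
now 14.1 [361.7 243.6 120.8] [-1.573  0.002  1.243] F [ 0.5  0.3 -0.8] w 74.9 q [-0.24  0.61 -0.6   2.2   0.7   0.53 -0.14]
361,250,16,1.235 shift [  6.1 104.8   3. ] turn [ 0.002  0.008 -0.002]
```

```bash
python3 -m jog '[{"x":6,"y":40,"z":3,"ax":0,"ay":0.008,"az":0,"grip":75},{"x":6,"y":75,"z":3,"ax":0,"ay":0.008,"az":0,"grip":75},{"x":6,"y":98,"z":3,"ax":0,"ay":0.008,"az":0,"grip":75},{"x":6,"y":104,"z":3,"ax":0,"ay":0.008,"az":0,"grip":75},{"x":6,"y":104,"z":3,"ax":0,"ay":0.008,"az":0,"grip":75}]';python3 g.py 361,250,16,1.235;python3 - <<'E'
from h import *
d=get_image("wrist"); cv2.imwrite("pics/w13.png",d["color"][:,:,::-1])
E
```

```text
clock: 14.6
eef_pos: [360.9, 250.3, 16.4]
tool_rot: [-1.573, 0.003, 1.236]
force: [-1.0, -0.2, 0.4]
width: 75.0
now 14.6 [360.9 250.3  16.4] [-1.573  0.003  1.236] F [-1.  -0.2  0.4] w 75.0 q [-0.46  0.79 -0.31  2.24  1.02  0.26 -0.46]
361,250,16,1.235 shift [-0.2  0.4 -0.2] turn [ 0.002  0.001 -0.003]
```

View pics/w13.png

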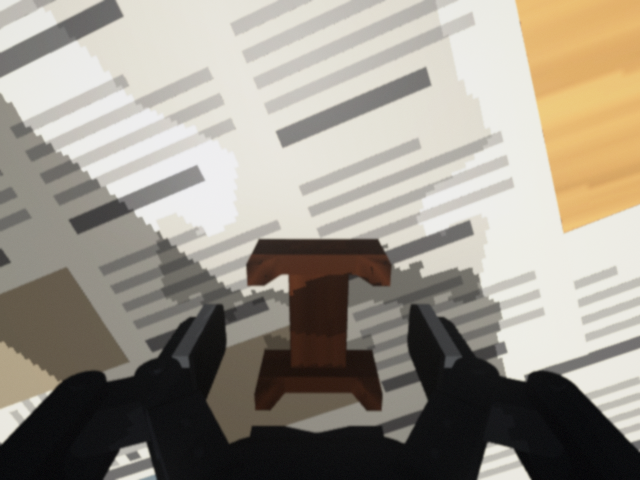

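```bash
python3 -m jog '[{"x":0,"y":0,"z":0,"ax":0,"ay":0,"az":0,"grip":50},{"x":0,"y":0,"z":0,"ax":0,"ay":0,"az":0,"grip":15},{"x":0,"y":0,"z":0,"ax":0,"ay":0,"az":0,"grip":15},{"x":0,"y":0,"z":0,"ax":0,"ay":0,"az":0,"grip":15},{"x":0,"y":0,"z":0,"ax":0,"ay":0,"az":0,"grip":15}]';python3 -m jog '[{"x":0,"y":0,"z":0,"ax":0,"ay":0,"az":0,"grip":15},{"x":0,"y":0,"z":0,"ax":0,"ay":0,"az":0,"grip":15},{"x":0,"y":0,"z":0,"ax":0,"ay":0,"az":0,"grip":15}]';python3 g.py;python3 - <<'E'
from h import *
d=get_image("wrist"); cv2.imwrite("pics/w14.png",d["color"][:,:,::-1])
E
```

```text
clock: 15.15
eef_pos: [361.2, 252.2, 18.2]
tool_rot: [-1.575, -0.001, 1.239]
force: [-1.1, -0.8, 7.1]
width: 21.7
clock: 15.45
eef_pos: [361.3, 252.1, 18.2]
tool_rot: [-1.575, -0.001, 1.239]
force: [-0.1, -1.1, 7.8]
width: 21.8
now 15.45 [361.3 252.1  18.2] [-1.575e+00 -1.000e-03  1.239e+00] F [-0.1 -1.1  7.8] w 21.8 q [-0.46  0.79 -0.31  2.24  1.02  0.26 -0.45]
```

View pics/w14.png

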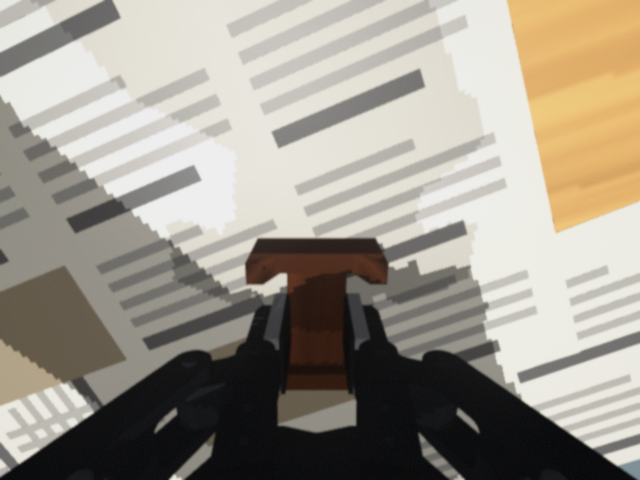

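```bash
python3 -m jog '[{"x":0,"y":-20,"z":0,"ax":0,"ay":0,"az":0,"grip":15},{"x":0,"y":-50,"z":0,"ax":0,"ay":0,"az":0,"grip":15},{"x":0,"y":-80,"z":0,"ax":0,"ay":0,"az":0,"grip":15},{"x":0,"y":-80,"z":0,"ax":0,"ay":0,"az":0,"grip":15}]';python3 g.py 547,20,95,1.566
```

```text
clock: 15.9
eef_pos: [362.1, 253.5, 100.2]
tool_rot: [-1.576, -0.005, 1.238]
force: [1.0, 0.1, -1.6]
width: 21.8
now 15.9 [362.1 253.5 100.2] [-1.576 -0.005  1.238] F [ 1.   0.1 -1.6] w 21.8 q [-0.28  0.65 -0.58  2.2   0.79  0.5  -0.24]
547,20,95,1.566 shift [-160.3    5.7 -251. ] turn [ 0.006 -0.328  0.004]
```

```bash
python3 -m jog '[{"x":-120,"y":0,"z":-190,"ax":0,"ay":-0.33,"az":0,"grip":15},{"x":-120,"y":0,"z":-190,"ax":0,"ay":-0.33,"az":0,"grip":15},{"x":-120,"y":0,"z":-190,"ax":0,"ay":-0.33,"az":0,"grip":15},{"x":-120,"y":0,"z":-190,"ax":0,"ay":-0.33,"az":0,"grip":15},{"x":-120,"y":0,"z":-190,"ax":0,"ay":-0.33,"az":0,"grip":15}]';python3 g.py 547,20,95,1.566
```

```text
clock: 16.4
eef_pos: [502.9, 72.2, 96.8]
tool_rot: [-1.573, 0.003, 1.564]
force: [0.1, -0.0, -1.5]
width: 21.8
now 16.4 [502.9  72.2  96.8] [-1.573  0.003  1.564] F [ 0.1 -0.  -1.5] w 21.8 q [ 0.27  0.76 -0.73  2.02  0.83  0.68  0.55]
547,20,95,1.566 shift [-51.8   2.  -44.5] turn [ 0.002 -0.002 -0.003]
```

```bash
python3 -m jog '[{"x":-52,"y":0,"z":-44,"ax":0,"ay":0,"az":0,"grip":15},{"x":-52,"y":0,"z":-44,"ax":0,"ay":0,"az":0,"grip":15},{"x":-52,"y":0,"z":-44,"ax":0,"ay":0,"az":0,"grip":15},{"x":-52,"y":0,"z":-44,"ax":0,"ay":0,"az":0,"grip":15}]';python3 g.py 547,20,20,1.566
python3 - <<'E'
from h import *
for n in("top","wrist"):
    d=get_image(n); c=d["color"][:,:,::-1]
    if n=="top": c=cv2.resize(np.clip(c[160:320,230:420].astype(float)*1.7,0,255).astype(np.uint8),None,fx=4,fy=4,interpolation=cv2.INTER_CUBIC)
    cv2.imwrite(f"pics/{n}15.png",c)
E
```

```text
clock: 16.8
eef_pos: [544.3, 25.0, 97.3]
tool_rot: [-1.572, 0.0, 1.568]
force: [0.3, 1.1, -0.9]
width: 21.8
now 16.8 [544.3  25.   97.3] [-1.572  0.     1.568] F [ 0.3  1.1 -0.9] w 21.8 q [ 0.37  0.8  -0.76  1.92  0.81  0.75  0.71]
547,20,20,1.566 shift [-4.9 77.3 -2.6] turn [ 0.001  0.002 -0.   ]
```

View pics/top15.png

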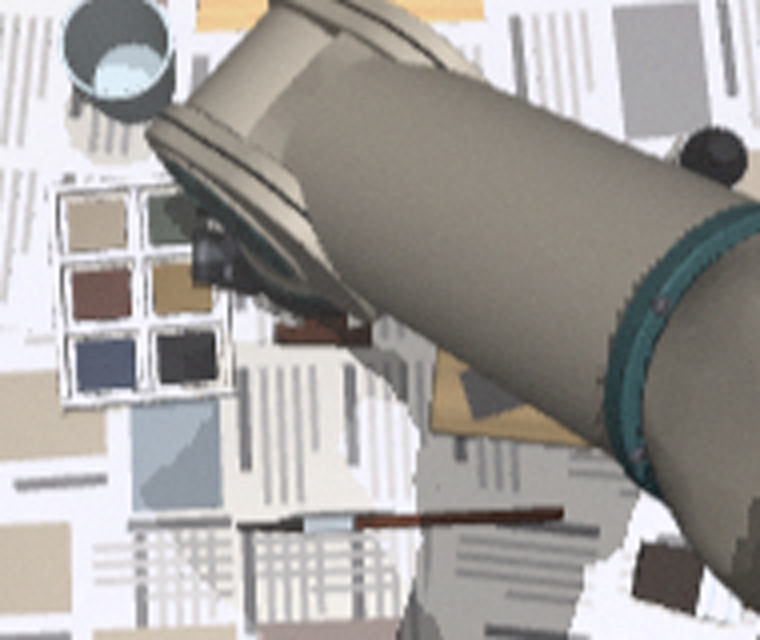

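View pics/wrist15.png

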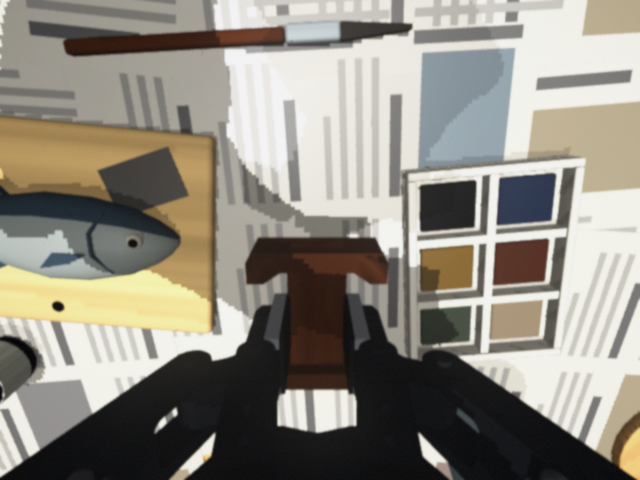

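```bash
python3 -m jog '[{"x":-5,"y":35,"z":-3,"ax":0,"ay":0,"az":0,"grip":15},{"x":-5,"y":65,"z":-3,"ax":0,"ay":0,"az":0,"grip":15},{"x":-5,"y":74,"z":-3,"ax":0,"ay":0,"az":0,"grip":15},{"x":-5,"y":76,"z":-3,"ax":0,"ay":0,"az":0,"grip":15},{"x":-5,"y":76,"z":-3,"ax":0,"ay":0,"az":0,"grip":15}]';python3 g.py 547,20,18,1.566
```

```text
clock: 17.4
eef_pos: [548.5, 21.1, 22.8]
tool_rot: [-1.574, -0.0, 1.571]
force: [0.1, -0.4, -0.2]
width: 21.7
now 17.4 [548.5  21.1  22.8] [-1.574 -0.     1.571] F [ 0.1 -0.4 -0.2] w 21.7 q [ 0.31  0.91 -0.64  1.94  0.95  0.62  0.61]
547,20,18,1.566 shift [-1.1  4.8  1.5] turn [0.003 0.005 0.   ]
```

```bash
python3 -m jog '[{"x":0,"y":2,"z":0,"ax":0,"ay":0,"az":0,"grip":15},{"x":0,"y":3,"z":0,"ax":0,"ay":0,"az":0,"grip":15},{"x":0,"y":4,"z":0,"ax":0,"ay":0,"az":0,"grip":15},{"x":0,"y":4,"z":0,"ax":0,"ay":0,"az":0,"grip":15}]';python3 g.py 547,20,18,1.566
```

```text
clock: 17.8
eef_pos: [548.5, 19.7, 18.3]
tool_rot: [-1.574, 0.001, 1.569]
force: [0.2, 1.0, 0.2]
width: 22.0
now 17.8 [548.5  19.7  18.3] [-1.574e+00  1.000e-03  1.569e+00] F [0.2 1.  0.2] w 22.0 q [ 0.31  0.92 -0.64  1.94  0.96  0.62  0.6 ]
547,20,18,1.566 shift [0.3 0.3 1.5] turn [ 0.003  0.003 -0.001]
```

```bash
python3 -m jog '[{"x":0,"y":1,"z":0,"ax":0,"ay":0,"az":0,"grip":15},{"x":0,"y":1,"z":0,"ax":0,"ay":0,"az":0,"grip":15}]';python3 g.py 547,20,18,1.566
```

```text
clock: 18.0
eef_pos: [548.5, 19.7, 18.3]
tool_rot: [-1.574, 0.002, 1.569]
force: [-2.3, -1.1, 9.8]
width: 22.0
now 18.0 [548.5  19.7  18.3] [-1.574  0.002  1.569] F [-2.3 -1.1  9.8] w 22.0 q [ 0.31  0.92 -0.64  1.94  0.96  0.62  0.6 ]
547,20,18,1.566 shift [0.3 0.3 1.5] turn [ 0.003  0.003 -0.002]
```

Contact; release and rise.

```bash
python3 -m jog '[{"x":0,"y":0,"z":0,"ax":0,"ay":0,"az":0,"grip":40},{"x":0,"y":0,"z":0,"ax":0,"ay":0,"az":0,"grip":45},{"x":0,"y":0,"z":0,"ax":0,"ay":0,"az":0,"grip":45},{"x":0,"y":-10,"z":0,"ax":0,"ay":0,"az":0,"grip":45},{"x":0,"y":-50,"z":0,"ax":0,"ay":0,"az":0,"grip":45}]';python3 -m jog '[{"x":0,"y":-50,"z":0,"ax":0,"ay":0,"az":0,"grip":45},{"x":0,"y":-60,"z":0,"ax":0,"ay":0,"az":0,"grip":45},{"x":0,"y":-60,"z":0,"ax":0,"ay":0,"az":0,"grip":45}]';python3 g.py 371,-262,110,-0.2;  python3 - <<'E'
from h import *
d=get_image("wrist"); cv2.imwrite("pics/w16.png",d["color"][:,:,::-1]); print(proj(d,[547,20,30]),proj(d,[547,20,20]))
E
```

```text
clock: 18.5
eef_pos: [545.7, 19.3, 65.1]
tool_rot: [-1.566, 0.001, 1.569]
force: [0.3, -0.0, -0.0]
width: 45.2
clock: 18.8
eef_pos: [549.4, 20.0, 129.4]
tool_rot: [-1.578, 0.001, 1.569]
force: [-0.4, -0.5, -1.4]
width: 45.0
now 18.8 [549.4  20.  129.4] [-1.578e+00  1.000e-03  1.569e+00] F [-0.4 -0.5 -1.4] w 45.0 q [ 0.41  0.77 -0.8   1.9   0.76  0.81  0.76]
371,-262,110,-0.2 shift [-282.4   18.3  177.9] turn [0.006 1.769 0.006]
[314.37200317 241.8936714 ] [314.4427832  237.23335225]
```

View pics/w16.png

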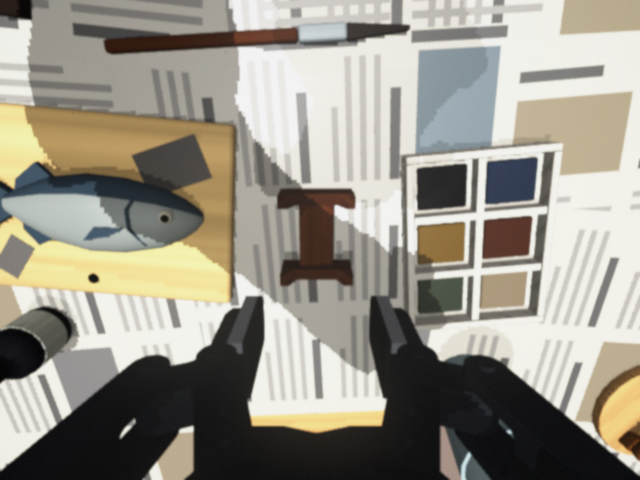

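```bash
python3 -m jog '[{"x":-141,"y":0,"z":89,"ax":0.006,"ay":0.85,"az":0.006,"grip":60},{"x":-141,"y":0,"z":89,"ax":0.006,"ay":0.85,"az":0.006,"grip":60},{"x":-141,"y":0,"z":89,"ax":0.006,"ay":0.85,"az":0.006,"grip":60},{"x":-141,"y":0,"z":89,"ax":0.006,"ay":0.85,"az":0.006,"grip":60},{"x":-141,"y":0,"z":89,"ax":0.006,"ay":0.85,"az":0.006,"grip":60}]';python3 g.py 371,-262,120,-0.2
```

```text
clock: 19.35
eef_pos: [454.7, -124.7, 125.0]
tool_rot: [-1.566, 0.011, 0.807]
force: [-0.2, 0.5, 1.5]
width: 60.0
now 19.35 [ 454.7 -124.7  125. ] [-1.566  0.011  0.807] F [-0.2  0.5  1.5] w 60.0 q [ 0.61  0.64 -0.6   2.09  0.64  0.61  0.36]
371,-262,120,-0.2 shift [-157.     6.6  -34.6] turn [ 0.002  1.007 -0.012]
```

```bash
python3 -m jog '[{"x":-157,"y":6,"z":-35,"ax":0.002,"ay":1.0,"az":-0.012,"grip":60},{"x":-157,"y":6,"z":-35,"ax":0.002,"ay":1.0,"az":-0.012,"grip":60},{"x":-157,"y":6,"z":-35,"ax":0.002,"ay":1.0,"az":-0.012,"grip":60},{"x":-157,"y":6,"z":-35,"ax":0.002,"ay":1.0,"az":-0.012,"grip":60},{"x":-157,"y":6,"z":-35,"ax":0.002,"ay":1.0,"az":-0.012,"grip":60}]';python3 g.py 371,-262,120,-0.2
```

```text
clock: 19.85
eef_pos: [373.5, -262.0, 120.0]
tool_rot: [-1.568, 0.001, 0.056]
force: [0.2, 0.5, 0.1]
width: 60.0
now 19.85 [ 373.5 -262.   120. ] [-1.568e+00  1.000e-03  5.600e-02] F [0.2 0.5 0.1] w 60.0 q [ 0.84  0.59 -0.41  2.15  0.49  0.49  0.11]
371,-262,120,-0.2 shift [-2.5  0.   0.1] turn [-0.002  0.256 -0.002]
```

```bash
python3 -m jog '[{"x":0,"y":0,"z":0,"ax":0,"ay":0.24,"az":0,"grip":60},{"x":0,"y":0,"z":0,"ax":0,"ay":0.24,"az":0,"grip":60},{"x":0,"y":0,"z":0,"ax":0,"ay":0.24,"az":0,"grip":60}]';python3 g.py 371,-262,120,-0.2;  python3 - <<'E'
from h import *
d=get_image("wrist"); cv2.imwrite("pics/w17.png",d["color"][:,:,::-1]); print(proj(d,[371.3,-261.6,12]),proj(d,[393.3,-152.9,8]),proj(d,[355.5,-340,10]))
E
```

```text
clock: 20.15
eef_pos: [375.9, -259.2, 120.5]
tool_rot: [-1.568, 0.0, -0.171]
force: [-0.3, 0.3, -0.5]
width: 59.9
now 20.15 [ 375.9 -259.2  120.5] [-1.568  0.    -0.171] F [-0.3  0.3 -0.5] w 59.9 q [ 0.79  0.58 -0.35  2.15  0.42  0.47 -0.06]
371,-262,120,-0.2 shift [-4.3  0.5 -3.6] turn [-0.002  0.029 -0.   ]
[311.17800958 248.23851424] [315.69028547  73.62609702] [308.75568552 346.81057121]
```

View pics/w17.png

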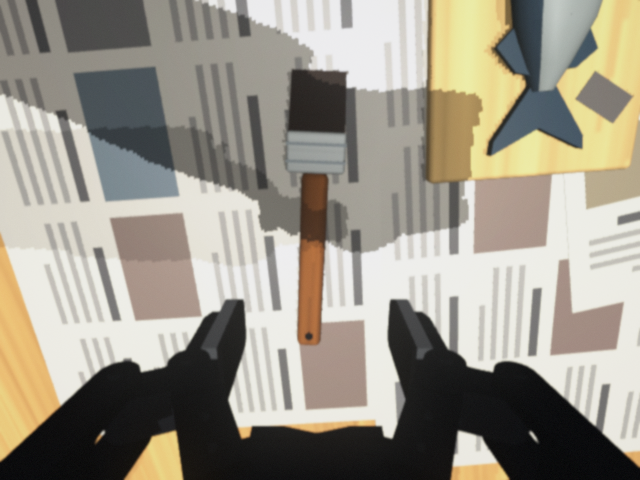

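```bash
python3 - <<'E'
from h import *
d=get_image("wrist"); a=ray(d,319,70,8);b=ray(d,309,345,11);c=ray(d,315,173,12)
u=(a-b)[:2];L=np.linalg.norm(u);u/=L;print(a,b,c,L,np.arctan2(u[1],u[0]));print(a[:2]-111*u,b[:2]+81*u,c[:2]-50*u)
E
python3 g.py 371.5,-261.5,17,-0.19
```

```text
[ 395.64456643 -151.14484971    8.        ] [ 356.55177799 -337.92063472   11.        ] [ 382.87588424 -211.32584637   12.        ] 190.82305933237996 1.3644714978014283
[ 372.90465474 -259.79058786] [ 373.1457676  -258.63860959] [ 372.63268078 -260.26536805]
now 20.25 [ 376.3 -259.1  120.9] [-1.568e+00 -1.000e-03 -1.680e-01] F [ 0.3 -0.3  0.3] w 60.0 q [ 0.79  0.58 -0.35  2.15  0.42  0.48 -0.05]
371.5,-261.5,17,-0.19 shift [ -4.4 103.9  -3.4] turn [-0.003  0.022  0.001]
```

```bash
python3 -m jog '[{"x":-3,"y":40,"z":-2,"ax":0,"ay":0.034,"az":0,"grip":60},{"x":-3,"y":75,"z":-2,"ax":0,"ay":0.034,"az":0,"grip":60},{"x":-3,"y":98,"z":-2,"ax":0,"ay":0.034,"az":0,"grip":60},{"x":-3,"y":105,"z":-2,"ax":0,"ay":0.034,"az":0,"grip":60},{"x":-3,"y":105,"z":-2,"ax":0,"ay":0.034,"az":0,"grip":60}]';python3 g.py 372.5,-260.5,15,-0.204;python3 - <<'E'
from h import *
d=get_image("wrist"); cv2.imwrite("pics/w18.png",d["color"][:,:,::-1])
E
```

```text
clock: 20.75
eef_pos: [373.1, -259.9, 15.1]
tool_rot: [-1.567, 0.0, -0.203]
force: [0.4, 0.1, 0.4]
width: 60.2
now 20.75 [ 373.1 -259.9   15.1] [-1.567  0.    -0.203] F [0.4 0.1 0.4] w 60.2 q [ 0.71  0.79 -0.24  2.2   0.78  0.23 -0.43]
372.5,-260.5,15,-0.204 shift [-0.5  0.1 -0.7] turn [-0.004  0.001 -0.   ]
```

View pics/w18.png

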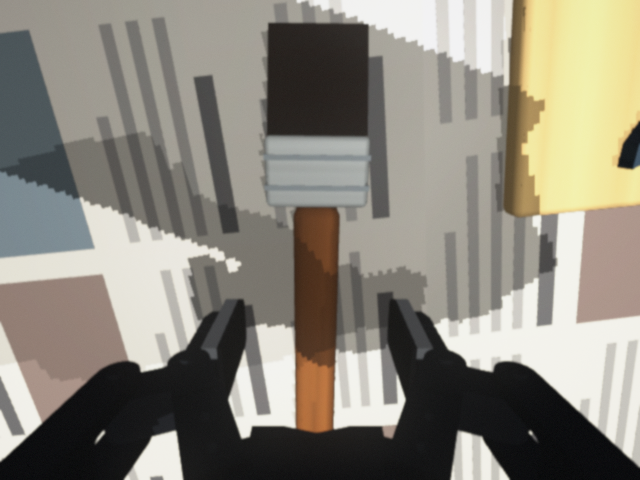

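```bash
python3 -c "
from cell import *
print(read_state()['qpos'])"; python3 -m jog '[{"x":0,"y":-2,"z":0,"ax":0,"ay":0,"az":0,"grip":60},{"x":0,"y":-2,"z":0,"ax":0,"ay":0,"az":0,"grip":30}]'; python3 -c "
from cell import *
print(read_state()['qpos'])"
```

```text
[ 0.71126292  0.79180348 -0.2375539   2.19609095  0.78161496  0.23466526
 -0.42824134]
clock: 21.0
eef_pos: [374.6, -261.2, 19.6]
tool_rot: [-1.569, -0.004, -0.205]
force: [0.4, 0.2, 0.2]
width: 46.6
[ 0.71539455  0.78445864 -0.24363932  2.19537958  0.77834449  0.24100372
 -0.42675332]
```

```bash
python3 -m jog '[{"x":0,"y":0,"z":0,"ax":0,"ay":0,"az":0,"grip":30}]'; python3 g.py 372.5,-260.5,16.5,-0.204
```

```text
clock: 21.1
eef_pos: [374.5, -261.2, 19.5]
tool_rot: [-1.569, -0.004, -0.205]
force: [-0.6, 0.5, -0.2]
width: 31.8
now 21.1 [ 374.5 -261.2   19.5] [-1.569 -0.004 -0.205] F [-0.6  0.5 -0.2] w 31.8 q [ 0.72  0.78 -0.24  2.2   0.78  0.24 -0.43]
372.5,-260.5,16.5,-0.204 shift [-2.1  3.   0.3] turn [-0.001 -0.001  0.004]
```

```bash
python3 -m jog '[{"x":-1,"y":2,"z":0,"ax":0,"ay":0,"az":0,"grip":30},{"x":-1,"y":2,"z":0,"ax":0,"ay":0,"az":0,"grip":30}]'; python3 g.py 372.5,-260.5,16.5,-0.204;python3 -c "
from cell import *
print(read_state()['qpos'][5])"
```

```text
clock: 21.3
eef_pos: [373.1, -260.8, 17.1]
tool_rot: [-1.569, -0.003, -0.205]
force: [-0.2, -0.8, 0.0]
width: 30.1
now 21.3 [ 373.1 -260.8   17.1] [-1.569 -0.003 -0.205] F [-0.2 -0.8  0. ] w 30.1 q [ 0.72  0.79 -0.25  2.2   0.81  0.24 -0.46]
372.5,-260.5,16.5,-0.204 shift [-0.7  0.6  0.1] turn [-0.002 -0.001  0.003]
0.24008757405773248
```

Good. Close.

```bash
python3 -m jog '[{"x":0,"y":0,"z":0,"ax":0,"ay":0,"az":0,"grip":10},{"x":0,"y":0,"z":0,"ax":0,"ay":0,"az":0,"grip":10},{"x":0,"y":0,"z":0,"ax":0,"ay":0,"az":0,"grip":10},{"x":0,"y":0,"z":0,"ax":0,"ay":0,"az":0,"grip":10},{"x":0,"y":0,"z":0,"ax":0,"ay":0,"az":0,"grip":10}]'; python3 g.py 372.5,-260.5,16.5,-0.204;python3 - <<'E'
from h import *
print(read_state()['qpos'][5])
d=get_image("wrist"); cv2.imwrite("pics/w19.png",d["color"][:,:,::-1])
E
```

```text
clock: 21.8
eef_pos: [373.3, -260.8, 17.3]
tool_rot: [-1.569, -0.003, -0.205]
force: [-1.3, -0.2, 5.6]
width: 15.7
now 21.8 [ 373.3 -260.8   17.3] [-1.569 -0.003 -0.205] F [-1.3 -0.2  5.6] w 15.7 q [ 0.72  0.79 -0.25  2.2   0.81  0.24 -0.46]
372.5,-260.5,16.5,-0.204 shift [-0.8  0.8  0.1] turn [-0.002 -0.001  0.003]
0.24044781028145154
```

View pics/w19.png

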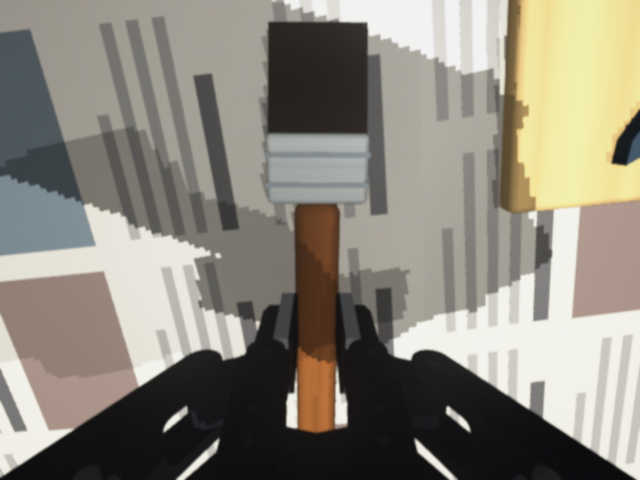

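```bash
python3 -m jog '[{"x":0,"y":-15,"z":0,"ax":0,"ay":0,"az":0,"grip":10},{"x":0,"y":-50,"z":0,"ax":0,"ay":0,"az":0,"grip":10},{"x":0,"y":-95,"z":0,"ax":0,"ay":0,"az":0,"grip":10},{"x":0,"y":-95,"z":0,"ax":0,"ay":0,"az":0,"grip":10}]'; python3 g.py 548.5,20,110,-1.571;python3 - <<'E'
from h import *
d=get_image("wrist"); cv2.imwrite("pics/w20.png",d["color"][:,:,::-1])
E
```

```text
clock: 22.25
eef_pos: [375.4, -261.9, 115.9]
tool_rot: [-1.571, -0.011, -0.205]
force: [0.9, -0.3, 0.0]
width: 15.9
now 22.25 [ 375.4 -261.9  115.9] [-1.571 -0.011 -0.205] F [ 0.9 -0.3  0. ] w 15.9 q [ 0.91  0.62 -0.52  2.15  0.63  0.51 -0.3 ]
548.5,20,110,-1.571 shift [111.9   7.1 311.3] turn [-0.007  1.366  0.009]
```

View pics/w20.png

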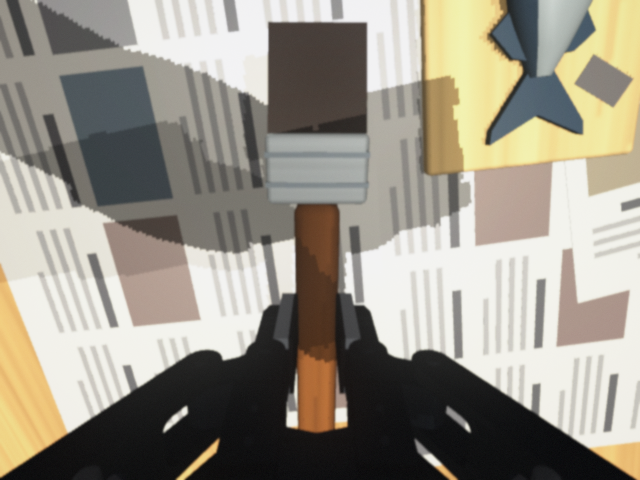

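```bash
python3 -m jog '[{"x":68,"y":0,"z":190,"ax":0,"ay":0.83,"az":0,"grip":10},{"x":68,"y":0,"z":190,"ax":0,"ay":0.83,"az":0,"grip":10},{"x":68,"y":0,"z":190,"ax":0,"ay":0.83,"az":0,"grip":10},{"x":68,"y":0,"z":190,"ax":0,"ay":0.83,"az":0,"grip":10},{"x":68,"y":0,"z":190,"ax":0,"ay":0.83,"az":0,"grip":10}]'; python3 g.py 548.5,20,110,-1.571
```

```text
clock: 22.8
eef_pos: [482.4, -80.3, 112.0]
tool_rot: [-1.561, 0.0, -0.949]
force: [-0.2, -0.1, -0.3]
width: 15.6
now 22.8 [482.4 -80.3 112. ] [-1.561  0.    -0.949] F [-0.2 -0.1 -0.3] w 15.6 q [ 0.31  0.62 -0.29  2.08  0.35  0.48 -1.19]
548.5,20,110,-1.571 shift [-43.1   3.1 112.2] turn [-0.009  0.622 -0.003]
```

```bash
python3 -m jog '[{"x":-43,"y":0,"z":112,"ax":-0.009,"ay":0.622,"az":-0.003,"grip":10},{"x":-43,"y":0,"z":112,"ax":-0.009,"ay":0.622,"az":-0.003,"grip":10},{"x":-43,"y":0,"z":112,"ax":-0.009,"ay":0.622,"az":-0.003,"grip":10},{"x":-43,"y":0,"z":112,"ax":-0.009,"ay":0.622,"az":-0.003,"grip":10},{"x":-43,"y":0,"z":112,"ax":-0.009,"ay":0.622,"az":-0.003,"grip":10}]';python3 -m jog '[{"x":0,"y":0,"z":0,"ax":0,"ay":0,"az":0,"grip":10}]'; python3 g.py 548.5,20,110,-1.571
python3 - <<'E'
from h import *
d=get_image("wrist"); cv2.imwrite("pics/w21.png",d["color"][:,:,::-1])
t=get_image("top"); c=t["color"][:,:,::-1]; c=cv2.resize(np.clip(c[160:320,230:420].astype(float)*1.7,0,255).astype(np.uint8),None,fx=4,fy=4,interpolation=cv2.INTER_CUBIC); cv2.imwrite("pics/t21.png",c)
E
```

```text
clock: 23.3
eef_pos: [544.1, 12.1, 111.5]
tool_rot: [-1.577, -0.005, -1.576]
force: [-0.9, -0.4, -1.1]
width: 15.5
clock: 23.4
eef_pos: [543.7, 10.7, 111.8]
tool_rot: [-1.577, -0.005, -1.574]
force: [-0.5, -1.0, -0.3]
width: 15.7
now 23.4 [543.7  10.7 111.8] [-1.577 -0.005 -1.574] F [-0.5 -1.  -0.3] w 15.7 q [-0.01  0.67 -0.09  1.92  0.12  0.57 -1.76]
548.5,20,110,-1.571 shift [-9.4  1.7  4.8] turn [ 0.007 -0.003  0.005]
```

View pics/w21.png

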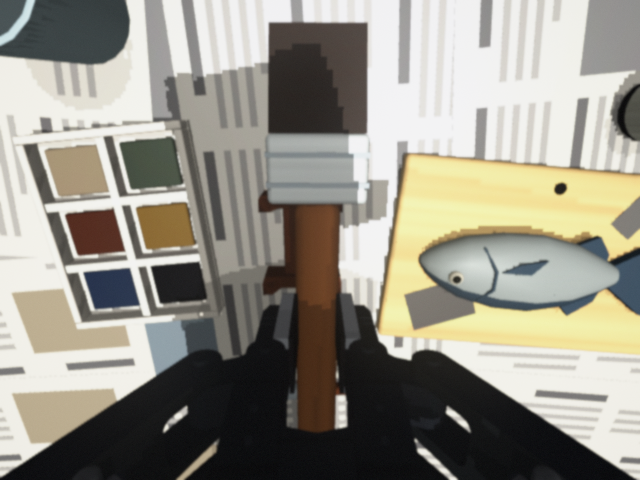

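View pics/t21.png

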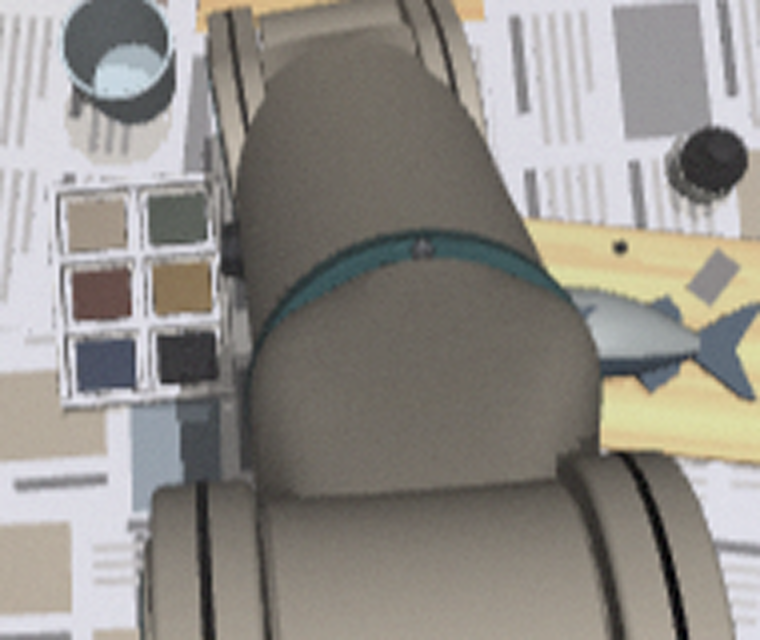

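```bash
python3 -m jog '[{"x":-9,"y":0,"z":5,"ax":0.007,"ay":-0.003,"az":0.005,"grip":10},{"x":-9,"y":25,"z":5,"ax":0.007,"ay":-0.003,"az":0.005,"grip":10},{"x":-9,"y":40,"z":5,"ax":0.007,"ay":-0.003,"az":0.005,"grip":10},{"x":-9,"y":40,"z":5,"ax":0.007,"ay":-0.003,"az":0.005,"grip":10}]';python3 -m jog '[{"x":0,"y":0,"z":0,"ax":0,"ay":0,"az":0,"grip":10}]'; python3 g.py 548.5,20,60,-1.571
python3 - <<'E'
from h import *
d=get_image("wrist"); cv2.imwrite("pics/w22.png",d["color"][:,:,::-1])
for sx in(27,-27):
    for sy in (25,-25): print(sx,sy,proj(d,[548.5+sx,20+sy,30]))
E
```

```text
clock: 23.9
eef_pos: [548.2, 20.1, 71.0]
tool_rot: [-1.572, 0.001, -1.573]
force: [-0.6, -0.6, -0.4]
width: 15.8
clock: 24.0
eef_pos: [549.7, 20.1, 72.8]
tool_rot: [-1.568, 0.001, -1.574]
force: [-0.7, -0.4, 0.2]
width: 15.5
now 24.0 [549.7  20.1  72.8] [-1.568e+00  1.000e-03 -1.574e+00] F [-0.7 -0.4  0.2] w 15.5 q [-0.03  0.73 -0.09  1.93  0.13  0.48 -1.78]
548.5,20,60,-1.571 shift [ 0.1 12.8 -1.2] turn [-0.003 -0.003 -0.001]
27 25 [268.5798249  233.56773813]
27 -25 [369.69173345 233.36757585]
-27 25 [272.82862068 329.40908881]
-27 -25 [365.54976988 329.3011484 ]
```

View pics/w22.png

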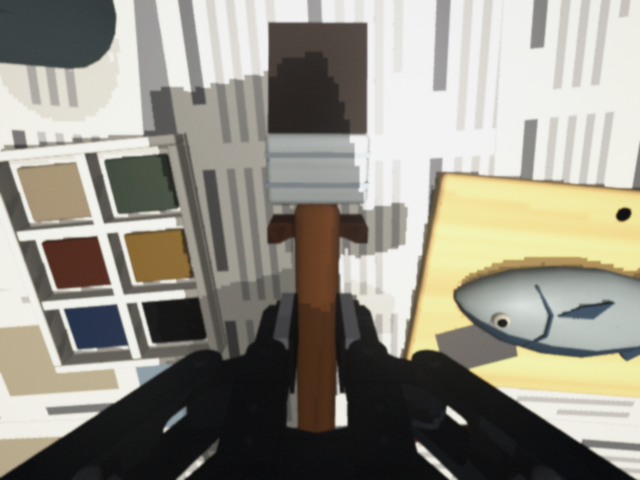

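```bash
python3 -m jog '[{"x":0,"y":15,"z":-1,"ax":0,"ay":0,"az":0,"grip":10},{"x":0,"y":26,"z":-1,"ax":0,"ay":0,"az":0,"grip":10},{"x":0,"y":31,"z":-1,"ax":0,"ay":0,"az":0,"grip":10},{"x":0,"y":31,"z":-1,"ax":0,"ay":0,"az":0,"grip":10}]';python3 g.py 548.5,20,37.3,-1.571
```

```text
clock: 24.45
eef_pos: [548.4, 20.0, 41.2]
tool_rot: [-1.569, 0.001, -1.574]
force: [-0.7, -0.9, 0.3]
width: 15.8
now 24.45 [548.4  20.   41.2] [-1.569e+00  1.000e-03 -1.574e+00] F [-0.7 -0.9  0.3] w 15.8 q [-0.04  0.79 -0.08  1.95  0.13  0.41 -1.79]
548.5,20,37.3,-1.571 shift [0.  3.9 0.1] turn [-0.002 -0.003 -0.001]
```

```bash
python3 -m jog '[{"x":0,"y":1,"z":0,"ax":0,"ay":0,"az":0,"grip":10},{"x":0,"y":2,"z":0,"ax":0,"ay":0,"az":0,"grip":10},{"x":0,"y":3,"z":0,"ax":0,"ay":0,"az":0,"grip":10},{"x":0,"y":3,"z":0,"ax":0,"ay":0,"az":0,"grip":10}]';python3 g.py 548.5,20,37.3,-1.571
```

```text
clock: 24.85
eef_pos: [548.7, 20.1, 38.8]
tool_rot: [-1.568, 0.001, -1.574]
force: [-0.5, -0.4, -0.8]
width: 15.3
now 24.85 [548.7  20.1  38.8] [-1.568e+00  1.000e-03 -1.574e+00] F [-0.5 -0.4 -0.8] w 15.3 q [-0.04  0.79 -0.07  1.95  0.13  0.41 -1.79]
548.5,20,37.3,-1.571 shift [ 0.1  1.5 -0.2] turn [-0.003 -0.003 -0.001]
```

```bash
python3 -m jog '[{"x":0,"y":1,"z":0,"ax":0,"ay":0,"az":0,"grip":10},{"x":0,"y":2,"z":0,"ax":0,"ay":0,"az":0,"grip":10},{"x":0,"y":2,"z":0,"ax":0,"ay":0,"az":0,"grip":10}]';python3 g.py 548.5,20,37.3,-1.571
```

```text
clock: 25.15
eef_pos: [548.8, 20.1, 37.3]
tool_rot: [-1.568, 0.001, -1.574]
force: [-2.5, -0.3, 6.0]
width: 16.2
now 25.15 [548.8  20.1  37.3] [-1.568e+00  1.000e-03 -1.574e+00] F [-2.5 -0.3  6. ] w 16.2 q [-0.04  0.79 -0.07  1.95  0.13  0.4  -1.79]
548.5,20,37.3,-1.571 shift [ 0.1  0.  -0.3] turn [-0.003 -0.003 -0.001]
```

```bash
python3 -m jog '[{"x":0,"y":0,"z":0,"ax":0,"ay":0,"az":0,"grip":35},{"x":0,"y":0,"z":0,"ax":0,"ay":0,"az":0,"grip":45},{"x":0,"y":0,"z":0,"ax":0,"ay":0,"az":0,"grip":45},{"x":0,"y":-10,"z":0,"ax":0,"ay":0,"az":0,"grip":45},{"x":0,"y":-40,"z":0,"ax":0,"ay":0,"az":0,"grip":45}]';python3 -m jog '[{"x":0,"y":-50,"z":0,"ax":0,"ay":0,"az":0,"grip":45},{"x":0,"y":-80,"z":0,"ax":0,"ay":0,"az":0,"grip":45},{"x":0,"y":-100,"z":-50,"ax":0,"ay":0,"az":0,"grip":45},{"x":0,"y":-100,"z":-100,"ax":0,"ay":0,"az":0,"grip":45},{"x":0,"y":-100,"z":-120,"ax":0,"ay":0,"az":0,"grip":45}]';python3 g.py;  python3 - <<'E'
from h import *
d=get_image("wrist"); cv2.imwrite("pics/w23.png",d["color"][:,:,::-1])
d=get_image("scene"); cv2.imwrite("pics/s23.png",d["color"][:,:,::-1])
E
```

```text
clock: 25.65
eef_pos: [546.6, 19.9, 75.3]
tool_rot: [-1.574, 0.001, -1.574]
force: [-0.2, -0.9, 0.5]
width: 45.0
clock: 26.15
eef_pos: [423.7, 19.9, 177.4]
tool_rot: [-1.571, 0.0, -1.574]
force: [0.4, -0.7, 0.3]
width: 44.8
now 26.15 [423.7  19.9 177.4] [-1.571  0.    -1.574] F [ 0.4 -0.7  0.3] w 44.8 q [-0.02  0.43 -0.12  2.18  0.1   0.54 -1.79]
```

View pics/w23.png

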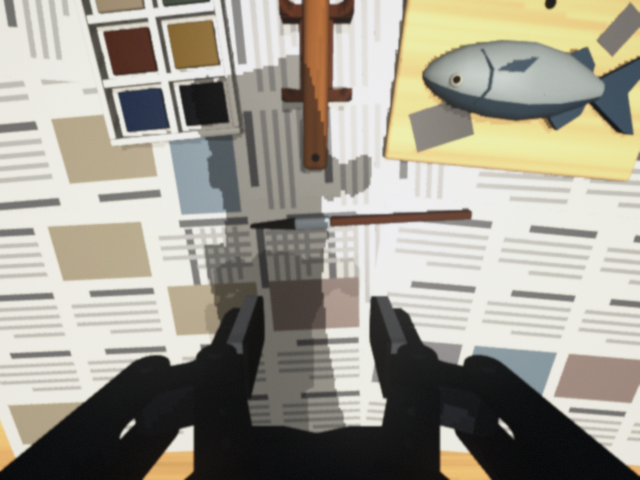

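View pics/s23.png

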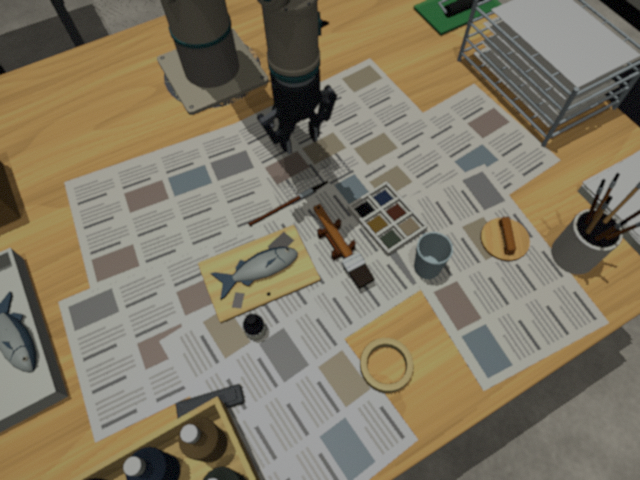

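```bash
python3 -m jog '[{"x":240,"y":0,"z":0,"ax":0,"ay":0,"az":0,"grip":45},{"x":240,"y":0,"z":0,"ax":0,"ay":0,"az":0,"grip":45},{"x":240,"y":0,"z":0,"ax":0,"ay":0,"az":0,"grip":45},{"x":240,"y":0,"z":0,"ax":0,"ay":0,"az":0,"grip":45},{"x":240,"y":0,"z":0,"ax":0,"ay":0,"az":0,"grip":45}]';python3 -m jog '[{"x":80,"y":0,"z":0,"ax":0,"ay":0,"az":0,"grip":45},{"x":80,"y":0,"z":0,"ax":0,"ay":0,"az":0,"grip":45},{"x":80,"y":0,"z":0,"ax":0,"ay":0,"az":0,"grip":45}]';  python3 - <<'E'
from h import *
import pickle
t=get_image("top"); pickle.dump(t,open("t24.pkl","wb"));c=t["color"][:,:,::-1]; c=cv2.resize(np.clip(c[120:300,235:435].astype(float)*1.7,0,255).astype(np.uint8),None,fx=4,fy=4,interpolation=cv2.INTER_CUBIC); cv2.imwrite("pics/t24.png",c[:600]);cv2.imwrite("pics/t24b.png",c[120:])
s=get_image("scene"); pickle.dump(s,open("s24.pkl","wb"));c=s["color"][:,:,::-1]; c=cv2.resize(np.clip(c[180:320,200:460].astype(float)*1.3,0,255).astype(np.uint8),None,fx=3,fy=3,interpolation=cv2.INTER_CUBIC); cv2.imwrite("pics/s24.png",c)
E
```

```text
clock: 26.75
eef_pos: [428.0, -223.4, 176.7]
tool_rot: [-1.567, -0.0, -1.576]
force: [0.8, 0.6, -0.7]
width: 45.1
clock: 27.05
eef_pos: [427.1, -306.2, 176.4]
tool_rot: [-1.566, -0.003, -1.582]
force: [-0.1, 0.6, -0.4]
width: 45.2
```

View pics/t24b.png

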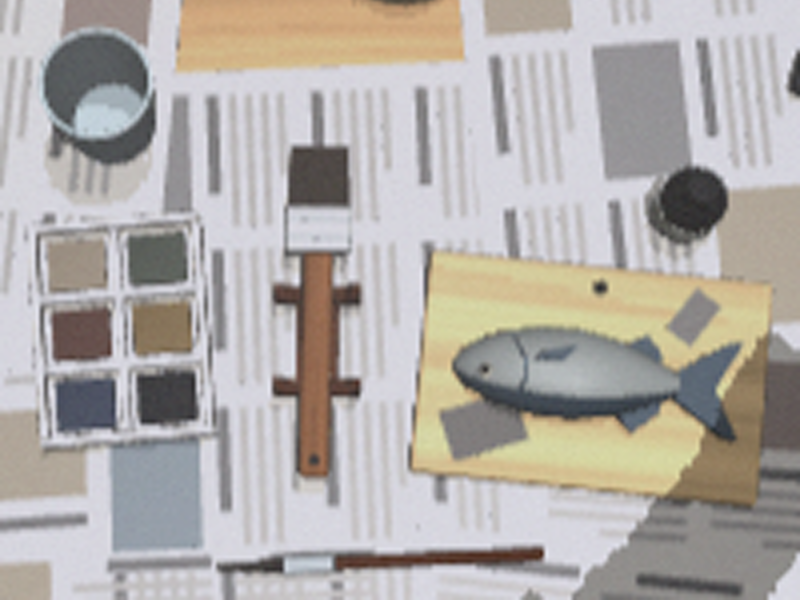

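View pics/s24.png

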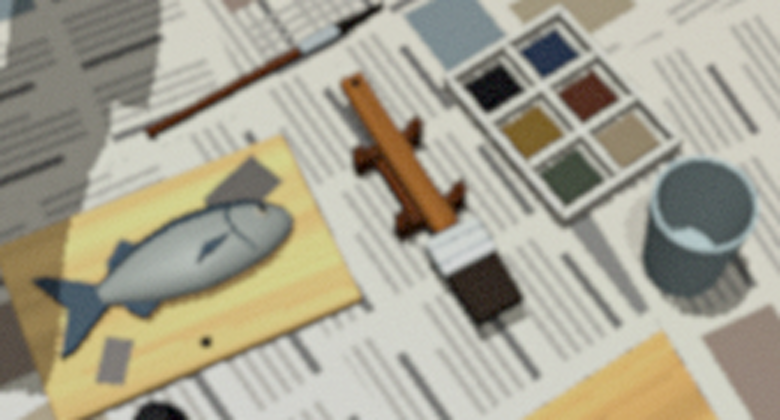

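View pics/t24.png

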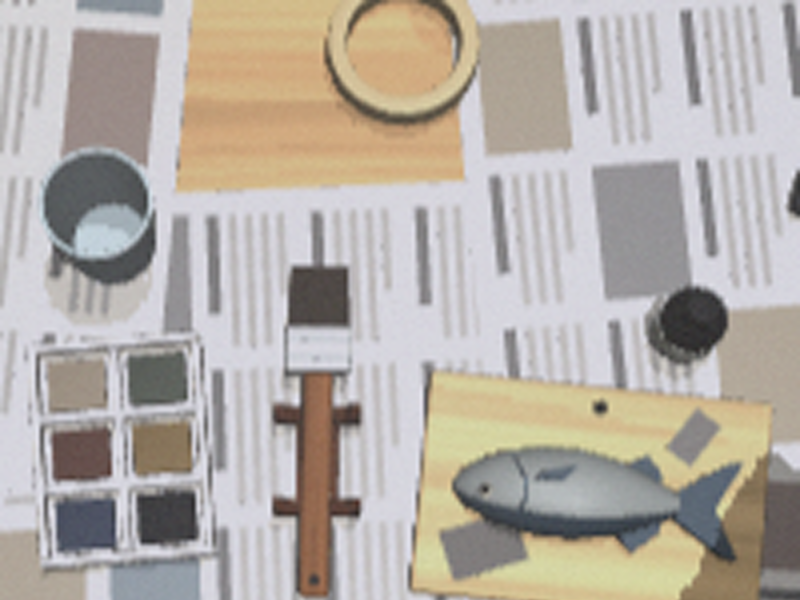

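Run:
```python
from h import *
import pickle
T=pickle.load(open("t24.pkl","rb"))
def P(u,v,z): return ray(T,(u+.5)/4-.5+235,(v+.5)/4-.5+150,z)[:2]   # t24b coords
def fr(c,yaw,p): d=np.array(p)-c; return np.array([d@[np.cos(yaw),np.sin(yaw)],d@[-np.sin(yaw),np.cos(yaw)]]).round(1)
pal=np.mean([P(35,226,18),P(200,215,18),P(215,436,18),P(44,447,18)],0)
bd=np.mean([P(433,250,12),P(772,286,12),P(754,503,12),P(411,468,12)],0)
cup=P(97,84,85); foot=P(108,112,3)
nose=P(452,364,20); tail=(P(740,345,19)+P(732,438,19))/2; f=(nose+tail)/2
rest=np.mean([P(276,294,30),P(360,296,30),P(358,387,30),P(275,387,30)],0)
tip=P(319,147,28); end=P(314,475,31); o=tip+(end-tip)*111/191
print("pal",pal,"bd",bd,"cup",cup,foot,"f",f,"rest",rest,"brush",tip,end,np.linalg.norm(tip-end),o)
print("cup in pal",fr(pal,.075,cup),"fish in board",fr(bd,-.097,f),"ang",np.arctan2(*(nose-tail)[::-1])-(np.pi/2-.097))
print("rest in bd",fr(bd,-.097,rest),"in pal",fr(pal,.075,rest),"brush in rest",o-rest,"brush yaw",np.arctan2(*(tip-end)[::-1]),"tip in bd",fr(bd,-.097,tip))
a=P(276,294,30);b=P(360,296,30);print("rest yaw",np.arctan2(-(a-b)[0],(a-b)[1]))
```

```text
pal [550.78744195 129.79690551] bd [ 527.05296585 -140.32384079] cup [677.0822107  140.06724157] [683.99355678 143.58415538] f [ 524.96978349 -140.2596022 ] rest [543.46571215  18.13558786] brush [657.13544047  18.16232699] [466.87872684  19.26864298] 190.25993014053202 [546.5674027   18.80526455]
cup in pal [126.7   0.8] fish in board [-2.1 -0.1] ang 0.008242905051860205
rest in bd [  1.  159.3] in pal [ -15.7 -110.8] brush in rest [3.10169055 0.66967669] brush yaw -0.005814793615794584 tip in bd [114.1 170.3]
rest yaw -0.01682753959844895
```

Run:
```python
from cell import *
print(finish_job()); print(read_state()["clock"])
```

```text
the job is handed in; nothing more can be done
None
the job is handed in; nothing more can be done
```

The job is done and handed in at about 27 s of the 112 s allowed. I placed the cup behind the palette, the fish on the board, the rest in the gap, and the flat brush in its notches, then moved the arm clear.

The last check from the top camera, good to about 2 mm, put everything within the limits:

| Item | Measured |
|---|---|
| Fish | About (-2, 0) mm from the board's middle, 0.01 rad off its length, head towards the palette |
| Brush rest | x +1 mm in the board's frame and -16 mm in the palette's; about 159 and 111 mm from their centres sideways, clear of both; yaw about -0.02 rad |
| Flat brush | About 3 mm from the rest's centre along it and under 1 mm across, in both notches, bristles away from the robot |
| Cup | Upright, 127 mm from the palette's centre (foot gap about 36 mm), 1 mm off its middle line |

- **Ink bottle and thin brush:** the arm never touched either, and by eye neither has shifted; I did not measure them again.
- **Joint margin:** joint 6 came down to about 0.235 rad (limit 0.23) while reaching for the flat brush. I raised the tool a little and gripped from there.
- **Camera disagreement:** before I gripped the rest, the wrist and top cameras disagreed on its position by about 5 mm sideways. I moved the jaws most of the way to the wrist reading, and closing them centred the rest.

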